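# Put the spray cans away in the bench rack, nozzles to the marks

## Task

First put the rasp that lies on the rack away in the tool tray. Then stand all the spray cans on the rack, one centred on each white place, filling the places in turn from the fixed end board with no gap, every can turned so that its red nozzle points straight at the yellow mark of its place. Last, slide the blue stop up to the last can to close the row, and leave the glue bottle and the brush pot where they are.

Things in the scene. Friction and masses are not known exactly. Their poses are not given: they have to be found in the camera images.
- rack: Fixed plywood rack: dark slab 120 (x) x 480 (y) mm, top 12 mm above its origin (centre of the underside). Dark end board at +y, top 42 mm above the bench, inner face at y = +205 mm. Five white discs (60 mm across) in a row along y are the places; each has a yellow mark on its +x side, away from the robot
- place1 (a point): Centre of parking place 1 on the rack's top surface (place 1 next to the fixed end board, place 5 nearest the sliding stop; 70 mm apart). Its yellow mark, a bar 24 x 10 mm, lies 33 to 57 mm away along rack +x; axes as the rack's
- place2 (a point): Centre of parking place 2 on the rack's top surface (place 1 next to the fixed end board, place 5 nearest the sliding stop; 70 mm apart). Its yellow mark, a bar 24 x 10 mm, lies 33 to 57 mm away along rack +x; axes as the rack's
- place3 (a point): Centre of parking place 3 on the rack's top surface (place 1 next to the fixed end board, place 5 nearest the sliding stop; 70 mm apart). Its yellow mark, a bar 24 x 10 mm, lies 33 to 57 mm away along rack +x; axes as the rack's
- place4 (a point): Centre of parking place 4 on the rack's top surface (place 1 next to the fixed end board, place 5 nearest the sliding stop; 70 mm apart). Its yellow mark, a bar 24 x 10 mm, lies 33 to 57 mm away along rack +x; axes as the rack's
- place5 (a point): Centre of parking place 5 on the rack's top surface (place 1 next to the fixed end board, place 5 nearest the sliding stop; 70 mm apart). Its yellow mark, a bar 24 x 10 mm, lies 33 to 57 mm away along rack +x; axes as the rack's
- stop (a joint): Blue sliding end stop on the rack, a board 50 (rack x) x 14 (rack y) x 80 mm tall, its top 92 mm above the bench; slides along rack +y towards the places. Metres: 0 = furthest from the places, 0.23 = closest; it stays where it is left (drag about 1.5 N)
- stop_face (a point): On the middle of the stop's face that looks at the places (52 mm above the bench, 40 mm below the stop's top; the stop's middle is 7 mm behind it in -y); its y axis points along rack +y. A can that touches the stop has its axis 29 mm away in +y
- can1: Squat spray can 1, may be absent: white and green upright cylinder, 58 mm in diameter, straight wall 65 mm tall, with a red spray button 18 mm wide on top (overall 83 mm), 180 g. Origin: centre of the underside; z up; its +x axis is the way the nozzle points. A red stripe down the side is under the nozzle
- can1_nozzle (a point): Mouth of can 1's red nozzle: 25 mm from the can's axis along its +x, 76 mm above its underside
- can2: Squat spray can 2, may be absent: white and green upright cylinder, 58 mm in diameter, straight wall 65 mm tall, with a red spray button 18 mm wide on top (overall 83 mm), 180 g. Origin: centre of the underside; z up; its +x axis is the way the nozzle points. A red stripe down the side is under the nozzle
- can2_nozzle (a point): Mouth of can 2's red nozzle: 25 mm from the can's axis along its +x, 76 mm above its underside
- can3: Squat spray can 3, may be absent: white and green upright cylinder, 58 mm in diameter, straight wall 65 mm tall, with a red spray button 18 mm wide on top (overall 83 mm), 180 g. Origin: centre of the underside; z up; its +x axis is the way the nozzle points. A red stripe down the side is under the nozzle
- can3_nozzle (a point): Mouth of can 3's red nozzle: 25 mm from the can's axis along its +x, 76 mm above its underside
- can4: Squat spray can 4, may be absent: white and green upright cylinder, 58 mm in diameter, straight wall 65 mm tall, with a red spray button 18 mm wide on top (overall 83 mm), 180 g. Origin: centre of the underside; z up; its +x axis is the way the nozzle points. A red stripe down the side is under the nozzle
- can4_nozzle (a point): Mouth of can 4's red nozzle: 25 mm from the can's axis along its +x, 76 mm above its underside
- can5: Squat spray can 5, may be absent: white and green upright cylinder, 58 mm in diameter, straight wall 65 mm tall, with a red spray button 18 mm wide on top (overall 83 mm), 180 g. Origin: centre of the underside; z up; its +x axis is the way the nozzle points. A red stripe down the side is under the nozzle
- can5_nozzle (a point): Mouth of can 5's red nozzle: 25 mm from the can's axis along its +x, 76 mm above its underside
- rasp: Wood rasp, 210 mm long, lying flat along its x axis. Origin on the underside at mid-length: wooden handle from x = -105 to -20 mm (22 mm wide, 20 mm high), steel blade from x = -15 to +105 mm (22 mm wide, 6 mm thick); it balances near x = +10 mm. 150 g
- rasp_tip (a point): Underside of the rasp, 5 mm from the blade's tip
- tray: Fixed dark wooden open tray for hand tools, 270 (x) x 130 (y) x 28 mm high, walls and floor 5 mm. Origin: centre of the underside
- glue: Bystander: yellow glue bottle, 56 mm in diameter, 150 mm tall, standing on a cork mat. Origin: centre of the underside
- brushes: Bystander: blue pot with brushes, 72 mm in diameter, 155 mm tall with the brushes, on the cork mat. Origin: centre of the underside

How it is judged (in metres and radians):
On the way, in this order (a step that is already met when the one before it is completed fails the run):
1. the rasp lies in the tray (x of rasp_tip in the frame of tray between -0.135 and 0.135 m and y of rasp_tip in the frame of tray between -0.065 and 0.065 m and z of each of rasp_tip, rasp in the frame of tray below 0.02 m and x of rasp in the frame of tray between -0.135 and 0.135 m and y of rasp in the frame of tray between -0.065 and 0.065 m and linear speed of rasp below 0.03 m/s), for 0.2 s.
2. all the cans stand in the row of places from the end board on, nozzles to the marks ((horizontal distance between can1 and place1 below 0.012 m or horizontal distance between can1 and place2 below 0.012 m or horizontal distance between can1 and place3 below 0.012 m or horizontal distance between can1 and place4 below 0.012 m or horizontal distance between can1 and place5 below 0.012 m) and z of can1 in the frame of rack between 0.006 and 0.018 m and angle between each of can1, can2, can3, can4, can5's own z axis and vertical below 0.1 rad and angle between the x axis of each of can1, can2, can3, can4, can5 and the x axis of rack, either way round below 0.21 rad and x of each of can1_nozzle, can2_nozzle, can3_nozzle, can4_nozzle, can5_nozzle in the frame of rack above 0.005 m and linear speed of each of can1, can2, can3, can4, can5 below 0.02 m/s and (horizontal distance between can2 and place1 below 0.012 m or horizontal distance between can2 and place2 below 0.012 m or horizontal distance between can2 and place3 below 0.012 m or horizontal distance between can2 and place4 below 0.012 m or horizontal distance between can2 and place5 below 0.012 m) and z of can2 in the frame of rack between 0.006 and 0.018 m and (horizontal distance between can3 and place1 below 0.012 m or horizontal distance between can3 and place2 below 0.012 m or horizontal distance between can3 and place3 below 0.012 m or horizontal distance between can3 and place4 below 0.012 m or horizontal distance between can3 and place5 below 0.012 m) and z of can3 in the frame of rack between 0.006 and 0.018 m and (horizontal distance between can4 and place1 below 0.012 m or horizontal distance between can4 and place2 below 0.012 m or horizontal distance between can4 and place3 below 0.012 m or horizontal distance between can4 and place4 below 0.012 m or horizontal distance between can4 and place5 below 0.012 m) and z of can4 in the frame of rack between 0.006 and 0.018 m and (horizontal distance between can5 and place1 below 0.012 m or horizontal distance between can5 and place2 below 0.012 m or horizontal distance between can5 and place3 below 0.012 m or horizontal distance between can5 and place4 below 0.012 m or horizontal distance between can5 and place5 below 0.012 m) and z of can5 in the frame of rack between 0.006 and 0.018 m and horizontal distance between any of can1, can2, can3, can4, can5 and place1 below 0.012 m and horizontal distance between any of can1, can2, can3, can4, can5 and place2 below 0.012 m and horizontal distance between any of can1, can2, can3, can4, can5 and place3 below 0.012 m and (not (horizontal distance between any of can1, can2, can3, can4, can5 and place5 below 0.012 m) or horizontal distance between any of can1, can2, can3, can4, can5 and place4 below 0.012 m)), for 0.2 s.
3. the stop is closed up to the last can ((y of can1 in the frame of stop_face between 0.015 and 0.043 m or y of can2 in the frame of stop_face between 0.015 and 0.043 m or y of can3 in the frame of stop_face between 0.015 and 0.043 m or y of can4 in the frame of stop_face between 0.015 and 0.043 m or y of can5 in the frame of stop_face between 0.015 and 0.043 m)), for 0.2 s.
At the end, for the whole second after the job is handed in: Rasp wholly in the tray, on its floor; every can upright on the rack, within 12 mm of the centre of a place, filled from place 1 with none empty between; nozzle within 12 degrees of the direction to the mark; stop face under 14 mm from the last can's side; all at rest, released (all of step 1 and all of step 2 and (y of can1 in the frame of stop_face between 0.015 and 0.043 m or y of can2 in the frame of stop_face between 0.015 and 0.043 m or y of can3 in the frame of stop_face between 0.015 and 0.043 m or y of can4 in the frame of stop_face between 0.015 and 0.043 m or y of can5 in the frame of stop_face between 0.015 and 0.043 m) and velocity of joint stop between -0.01 and 0.01 m/s); the robot touches nothing.
It fails at once if the glue bottle is pushed more than 3 cm or tipped (distance of glue from where it was at the start of the episode above 0.03 m or angle between glue's own z axis and vertical above 0.4 rad).
It fails at once if the brush pot is pushed more than 3 cm or tipped (distance of brushes from where it was at the start of the episode above 0.03 m or angle between brushes's own z axis and vertical above 0.4 rad).
Of can1, can2, can3, can4, can5 only 3 to 5 are there at a start; the rules pass over those that are not, and their reading is None.
At some moment in a run one of can1, can2, can3, can4, can5 may be knocked a few centimetres aside while the robot is not near it.
Once in a run the grip may slacken for a moment while it holds something.
It also fails if it takes over 210 s, if anything falls off the work surface, if the arm or the gripper's body presses on something with over 40 N, if the wrist force passes 120 N, or if a joint passes its speed limit or range.

## Robot

A 7-joint arm with a two-finger parallel gripper is mounted at the origin on the work surface. World frame = base frame: x ahead of the robot, y to its left, z up, the work surface at z = 0. Lengths are in mm, angles in rad, forces in N, time in s.
With the tool pointing down it reaches from about 400 to 875 mm from the base axis. Payload 4.4 kg.
Tool frame: the origin (TCP) lies on the centre line of the jaws, within the pads' length; the fingertips stand 14 mm ahead of it and the grasp point (between the pads) lies 5 mm behind it (tips_ahead is the distance from the TCP to the fingertips, in mm); z points along the fingers, y is the line along which they close (so a half turn about z gives the same grasp; the last joint's range is limited). The gripper opens to 85 mm and grips with 20 to 120 N. Pads are 22 mm wide; open, the fingers measure 114 mm over their backs; the gripper's body (76 mm by 85 mm) begins 54 mm behind the grasp point. The pads swing forward as they close: fully open they stand 13 mm farther back than shut.
Start: joints at [-1.356, 0.628, 0.038, 1.517, -0.027, 0.996, -0.02], TCP at [180.106, 624.564, 215.013] pointing down, gripper open.
Joint ranges: [-3.06, 3.06], [-0.37, 2.12], [-1.25, 1.32], [0.18, 2.47], [-1.1, 4.24], [0.23, 1.98], [-2.94, 2.94]. Speed limits (rad/s): [2.57, 2.57, 3.14, 3.14, 3.14, 3.14, 3.14].

## Interface

Orientations are given as [roll, pitch, yaw] about the fixed x, y, z axes, in that order (R = Rz(yaw) Ry(pitch) Rx(roll)).
In Python, from cell import * gives the robot as it stands.
- The arm moves only by the tool move_arm, never from a script. Its argument "rows" is text: rows parted by semicolons, each of 7 numbers parted by spaces: the shift along the tool's x, y, z scaled (see below), then the turn, a rotation vector about the tool's x, y, z scaled (see below), then the closure, from -1 (fully open) to 1 (shut). A call has 1 to 12 rows; each row is the pose to reach, as a shift and turn from the pose commanded when the call began, along the tool's axes at that moment; what a row does not reach only later rows make up. The controller multiplies each number of a shift by 0.3 m and each number of a turn by pi/2 rad. A row lasts 1/12 s, in which the tool goes at most 41.7 mm and 7.16 degrees, less where a joint would pass 70% of its speed; a pose out of reach is approached as far as the arm can. A call with a number of a shift or a turn outside -1 to 1 is refused whole. A call with a gripper value outside its range is refused whole. The fingers move at their own pace and stop on an object; the grip force is fixed at half the most. Time passes only in rows, so rows that repeat a pose let the fingers close. It gives the time, the measured TCP pose, the force, the opening and the grip force at its end, in the units of the state.
- read_state(): the state, without advancing time (a new reading comes with each control period).
- get_image(name): name is "side" or "top"; returns a dict with "img" (400x640x3 uint8, red, green, blue), "vfov" (degrees; the focal length in pixels is half the picture's height over the tangent of half this angle, whatever the lens; pixels are square), "cx", "cy" (the principal point, pixels), "extrinsics" (4x4, takes a point from camera to world coordinates). Camera axes: x right, y up, looking along -z (the intrinsics and any distortion apply to the point x, -y, -z); pixel columns grow to the right and rows downward; lengths in mm; the calibration is good to about 2 mm. A picture is of the moment at which its call begins. There is no depth.
- finish_job(): hands the job in; it is judged then, once.
The state is a dict: "clock": time; "qpos": joint angles; "qd": joint speeds; "tau": joint torques, N m; "eef_pos": TCP position; "tool_rot": TCP orientation; "force": force on the tool from outside, world axes, zero at the start; "torque": the same for the moment, N m; "width": finger opening in mm; "gripper_force": force on a finger pad.
Only numpy, scipy, OpenCV 4.12 (cv2) and the standard library are available. Lean on these libraries where they do the work, as an engineer would, in place of code of your own. Each camera call takes 0.05 s, during which the arm holds its last target. There are 200 camera calls.

## Working session

There is one attempt and no reset: what is moved stays moved. The work goes in short steps, Python scripts to look and compute and a tool call to move; the robot and the scene stay as the last step left them, time stands still between calls to the robot, and variables do not carry over. Pictures are saved under pics/ and viewed, at most 14 in all, crops included, and the job is handed in when it is done.

Besides the shell and the picture viewer there is one more tool, called after "Request:" by a JSON object that holds its "api" and its "payload", one argument or row to a line. move_arm: Moves the arm, as the interface text tells. Its arguments: {"type":"object","properties":{"rows":{"type":"string"}},"required":["rows"]}

```bash
mkdir -p pics; ls
python3 - <<'E'
from cell import *
import cv2
print(read_state())
for n in("side","top"):
    d=get_image(n); print(n,{k:v for k,v in d.items() if k!='img'})
    cv2.imwrite(f'pics/{n}0.png',d['img'][:,:,::-1])
E
```

```text
pics
{'clock': 0.0, 'qpos': array([-1.35580596,  0.62935799,  0.03843413,  1.51839579, -0.02700875,
        0.99628099, -0.01997752]), 'qd': array([ 0.00071932,  0.00117385, -0.00030073,  0.00061674,  0.00076028,
        0.00011283,  0.0001622 ]), 'tau': array([-9.94213769e-05, -5.63389564e+01,  1.22617867e+00, -1.93449730e+01,
        1.10016949e-02,  1.05383285e-02,  1.05059598e-05]), 'eef_pos': array([179.90609097, 623.91216217, 214.07239301]), 'tool_rot': array([-3.13966830e+00,  1.45751522e-05,  2.86082572e+00]), 'force': array([-0.98993988,  0.64666955,  1.42958181]), 'torque': array([ 0.02979994,  0.00944805, -0.00022222]), 'gripper_force': 0.0, 'width': 85.33880453849058}
side {'vfov': 57.97865401056796, 'cx': 318.39419556606003, 'cy': 197.99814931683792, 'extrinsics': array([[ 8.52468821e-01,  3.71298745e-01, -3.68013793e-01,
         1.47315557e+02],
       [-5.22761158e-01,  5.99777042e-01, -6.05795569e-01,
        -5.55863340e+02],
       [-4.20490973e-03,  7.08805151e-01,  7.05391790e-01,
         7.22329723e+02],
       [ 0.00000000e+00,  0.00000000e+00,  0.00000000e+00,
         1.00000000e+00]])}
top {'vfov': 48.3599845340259, 'cx': 316.4773676138132, 'cy': 199.69654362153122, 'extrinsics': array([[ 4.30304341e-03,  9.83460680e-01, -1.81070634e-01,
         2.86878964e+02],
       [-9.99902134e-01,  1.82110497e-03, -1.38710353e-02,
        -1.42161633e+01],
       [-1.33118692e-02,  1.81112601e-01,  9.83372269e-01,
         1.31967286e+03],
       [ 0.00000000e+00,  0.00000000e+00,  0.00000000e+00,
         1.00000000e+00]])}
```

View pics/top0.png

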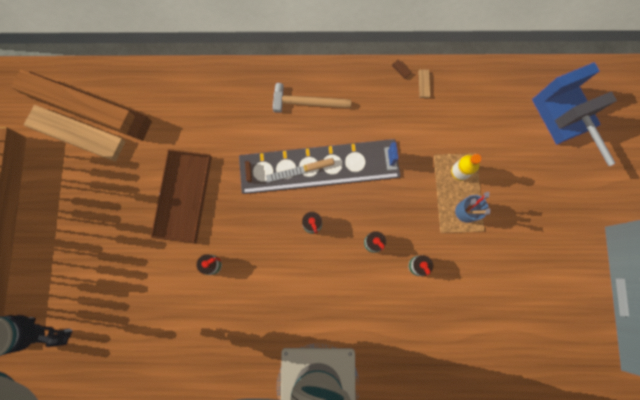

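View pics/side0.png

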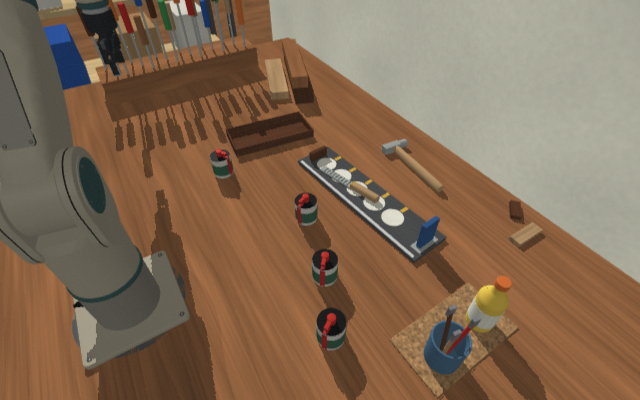

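```bash
cat > h.py <<'E'
import numpy as np, cv2
from scipy.spatial.transform import Rotation as R
from cell import *
def snap(n):
    d=get_image(n); d['f']=200/np.tan(np.radians(d['vfov']/2)); return d
def ray(d,u,v):
    E=d['extrinsics']; c=np.array([(u-d['cx'])/d['f'],-(v-d['cy'])/d['f'],-1.])
    return E[:3,3],E[:3,:3]@c
def onz(d,u,v,z):
    o,r=ray(d,u,v); return o+r*(z-o[2])/r[2]
def blobs(mask,amin):
    n,l,s,c=cv2.connectedComponentsWithStats(mask.astype(np.uint8))
    return [(c[i],s[i,4],np.argwhere(l==i)[:,::-1]) for i in range(1,n) if s[i,4]>=amin]
def hsv(d): 
    h=cv2.cvtColor(d['img'],cv2.COLOR_RGB2HSV).astype(int); return h[...,0],h[...,1],h[...,2]
def red(d): h,s,v=hsv(d); return ((h<5)|(h>174))&(s>190)&(v>110)
def yellow(d): h,s,v=hsv(d); return (h>20)&(h<32)&(s>150)&(v>130)
def white(d): h,s,v=hsv(d); return (s<45)&(v>170)
def plan(x,y,z,yaw_deg):
    """row numbers from the present pose to tool-down pose"""
    s=read_state(); R0=R.from_euler('xyz',s['tool_rot']); R1=R.from_euler('xyz',[np.pi,0,np.radians(yaw_deg)])
    sh=R0.inv().apply(np.array([x,y,z])-s['eef_pos'])/300; t=(R0.inv()*R1).as_rotvec()/(np.pi/2)
    print('shift',sh.round(3),'turn',t.round(3),'rows',np.ceil(np.linalg.norm(sh)*300/41.7),np.ceil(np.linalg.norm(t)*90/7.16))
E
python3 - <<'E'
from h import *
for n in("top","side"):
    d=snap(n); np.save(n,d['img'])
    for nm,f,z,a in(("red",red,78,5),("yel",yellow,12,3),("white",white,12,15)):
        for c,s,p in blobs(f(d),a): 
            P=onz(d,*c,z)
            if 200<P[0]<900 and abs(P[1])<600:
                q=np.array([onz(d,*k,z)[:2] for k in p]); w,V=np.linalg.eigh(np.cov((q).T)); v=V[:,1]
                print(n,nm,c.round(1),s,P[:2].round(1),'axis',np.degrees(np.arctan2(v[1],v[0])).round(),np.sqrt(w).round(1))
    x0,y0,x1,y1=(150,100,500,290) if n=="top" else (180,130,460,380)
    cv2.imwrite(f'pics/{n}c.png',cv2.resize(d['img'][y0:y1,x0:x1,::-1],None,fx=2.28 if n=='top' else 2.4,fy=2.28 if n=='top' else 2.4,interpolation=cv2.INTER_CUBIC))
E
```

```text
top red [312.4 222.8] 53 [449.4  14.5] axis -157.0 [3.9 9.6]
top red [378.1 242.3] 63 [ 395.5 -168.7] axis 49.0 [4.3 9.8]
top red [207.4 262.3] 68 [338.5 305. ] axis 119.0 [ 4.5 10.2]
top red [424.7 266.9] 72 [ 328.1 -295. ] axis -149.0 [4.8 9.6]
top yel [352.9 147.3] 15 [ 690.2 -106.2] axis -176.0 [2.4 4.9]
top yel [330.1 149.4] 15 [683.6 -36.5] axis -168.0 [2.2 5.3]
top yel [307. 152.] 17 [675.4  33.7] axis -179.0 [2.4 5.5]
top yel [284.3 154.4] 14 [667.9 102.9] axis -174.0 [2.2 5.4]
top yel [261.3 156.4] 14 [661.5 172.9] axis -174.0 [2.2 5.4]
top yel [467.  165.1] 256 [ 634.5 -449.1] axis -147.0 [13.1 16. ]
top white [276.3  88.4] 33 [882.  131.7] axis 167.0 [ 2.6 11.9]
top white [354.7 161.7] 305 [ 645. -111.] axis -153.0 [15.1 15.3]
top white [333.  157.2] 57 [658.9 -45.4] axis 79.0 [ 4.2 13.4]
top white [306.3 161.1] 96 [646.6  35.7] axis 117.0 [ 6.5 15. ]
top white [284.8 165.7] 188 [632.2 100.6] axis 106.0 [ 9.4 15.7]
top white [266.3 169.6] 153 [620.  156.7] axis -162.0 [ 8.8 16. ]
top white [333.4 169.5] 91 [620.5 -46.6] axis 106.0 [ 5.6 12.8]
top white [456.5 171.1] 53 [ 6
[... 997 characters left out ...]
467.  318.2] 20 [ 595.6 -412.2] axis 54.0 [1.5 5.7]
side yel [480.  329.4] 32 [ 599.4 -442.9] axis 136.0 [1.9 7.3]
side white [331.2 164.1] 68 [628.8 159.7] axis -136.0 [ 7.1 12.8]
side white [358.9 210.2] 262 [586.3 -43.1] axis 96.0 [  1.7 133.3]
side white [343.6 173.4] 108 [636.7 103.7] axis 104.0 [ 8.3 15. ]
side white [362.  183.9] 21 [656.   37.1] axis 105.0 [2.6 9.4]
side white [350.6 191.6] 28 [609.   27.8] axis 95.0 [2.8 9.8]
side white [381.7 201.1] 36 [660.4 -48.2] axis 67.0 [3.6 9.1]
side white [369.4 205.5] 66 [621.1 -44. ] axis 103.0 [ 4.8 12.5]
side white [392.3 217. ] 299 [ 647.  -109.4] axis 63.0 [14.8 15.2]
side white [471.1 305.9] 40 [ 624.7 -397.2] axis -160.0 [ 1.6 10.9]
```

View pics/topc.png

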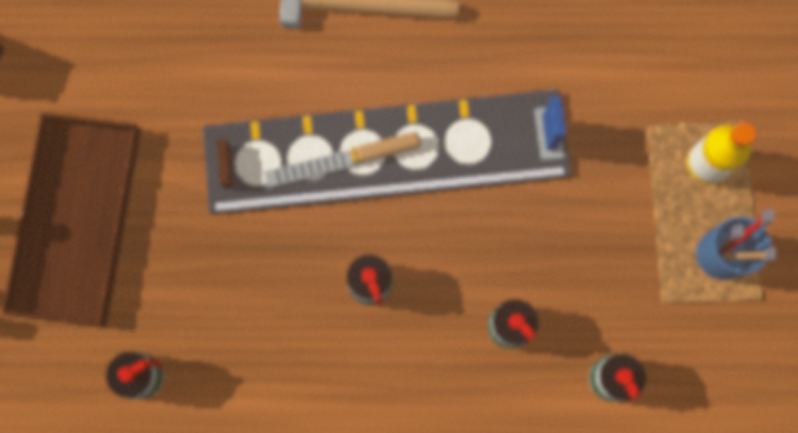

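View pics/sidec.png

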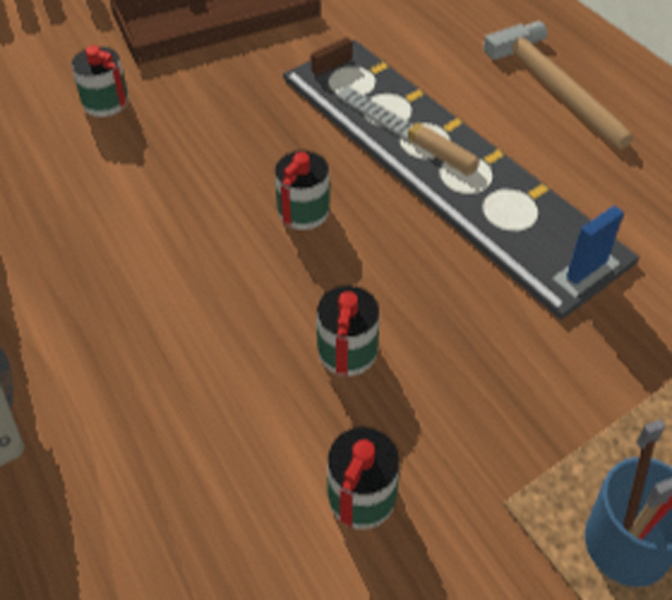

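Run:
```python
from h import *
for n in("top","side"):
    d=snap(n); h,s,v=hsv(d); dk=(v<75)&(s<140); rd=(((h<6)|(h>172))&(s>150)&(v>80))
    for X,Y in((449,14),(396,-168),(338,305),(328,-295)):
        # project circle area
        yy,xx=np.mgrid[:400,:640]; E=d['extrinsics']; 
        o=E[:3,3]; dirs=np.stack([(xx-d['cx'])/d['f'],-(yy-d['cy'])/d['f'],-np.ones_like(xx)],-1)@E[:3,:3].T
        def pl(z): return o[:2]+dirs[...,:2]*((z-o[2])/dirs[...,2])[...,None]
        P=pl(65); near=np.hypot(P[...,0]-X,P[...,1]-Y)<48
        m=((dk|rd)&near).astype(np.uint8); m=cv2.morphologyEx(m,cv2.MORPH_OPEN,np.ones((3,3),np.uint8))
        b=max(blobs(m,5),key=lambda b:b[1]); cs=cv2.findContours(m,0,1)[0]; c=max(cs,key=cv2.contourArea)
        H=cv2.convexHull(c)[:,0].astype(float); hp=np.float32([onz(d,*k,65)[:2] for k in H]); (cc,r)=cv2.minEnclosingCircle(hp)
        cen=np.mean([P[q[1],q[0]] for q in b[2]],0)
        Q=pl(77)[rd&near]; w,V=np.linalg.eigh(np.cov(Q.T)); a=V[:,1]; a=a*np.sign(a@(Q.mean(0)-cen)); t=(Q-Q.mean(0))@a
        print(n,'disc',cen.round(),b[1],'enc',np.round(cc),round(r),'redmean',Q.mean(0).round(),'dir',np.degrees(np.arctan2(a[1],a[0])).round(),'ends',t.min().round(),t.max().round())
for n,ps in(("top",[(304.4,168.9),(333.3,161.8)]),("side",[(351.7,185),(377.9,197.5)])):
    d=snap(n)
    for p in ps: print(n,'handle',onz(d,*p,26).round())
d=snap("top")
for u,v in((40,117),(137,127),(105,326),(5,312)): print('tray',onz(d,150+u/2.28,100+v/2.28,28).round())
d=snap("side")
for u,v in((120,10),(320,5),(140,50)): print('trayS',onz(d,180+u/2.4,130+v/2.4,28).round())
for n,p in(("top",(267.5,178)),("side",(180+342/2.4,130+90/2.4))): print('tip',onz(snap(n),*p,18).round())
```

```text
top disc [455.  16.] 227 enc [453.  15.] 28 redmean [448.  14.] dir -160.0 ends -20.0 26.0
top disc [ 399. -163.] 230 enc [ 398. -164.] 27 redmean [ 396. -168.] dir -133.0 ends -18.0 21.0
top disc [333. 310.] 238 enc [336. 310.] 27 redmean [340. 303.] dir -64.0 ends -21.0 28.0
top disc [ 334. -293.] 243 enc [ 333. -294.] 26 redmean [ 329. -295.] dir -150.0 ends -18.0 21.0
side disc [459.  19.] 242 enc [458.  20.] 28 redmean [443.   8.] dir -136.0 ends -33.0 49.0
side disc [ 402. -161.] 412 enc [ 403. -161.] 29 redmean [ 388. -178.] dir -128.0 ends -35.0 42.0
side disc [335. 315.] 146 enc [337. 316.] 30 redmean [341. 295.] dir -84.0 ends -34.0 52.0
side disc [ 336. -290.] 647 enc [ 336. -289.] 29 redmean [ 320. -302.] dir -138.0 ends -30.0 39.0
top handle [619.  41.  26.]
top handle [641. -46.  26.]
side handle [618.  37.  26.]
side handle [650. -42.  26.]
tray [673. 455.  28.]
tray [659. 325.  28.]
tray [396. 354.  28.]
tray [414. 483.  28.]
trayS [417. 451.  28.]
trayS [658. 315.  28.]
trayS [405. 352.  28.]
tip [593. 152.  18.]
tip [594. 154.  18.]
```

```bash
python3 -c "
from h import *
plan(420,370,180,135)"
```

```text
shift [-1.004 -0.594  0.117] turn [ 0.    -0.     0.321] rows 9.0 5.0
```

Request:
{"api": "move_arm", "payload": {
  "rows": "-1 -0.6 0.12 0 0 0.32 -1;-1 -0.6 0.12 0 0 0.32 -1;-1 -0.6 0.12 0 0 0.32 -1;-1 -0.6 0.12 0 0 0.32 -1;-1 -0.6 0.12 0 0 0.32 -1;-1 -0.6 0.12 0 0 0.32 -1;-1 -0.6 0.12 0 0 0.32 -1;-1 -0.6 0.12 0 0 0.32 -1;-1 -0.6 0.12 0 0 0.32 -1;-1 -0.6 0.12 0 0 0.32 -1;-1 -0.6 0.12 0 0 0.32 -1;-1 -0.6 0.12 0 0 0.32 -1"
}}

```text
clock: 1.6
eef_pos: [417.6, 369.8, 179.1]
tool_rot: [3.141, -0.001, 2.359]
force: [-0.3, -0.2, -0.5]
width: 85.7
gripper_force: 0.0
```

```bash
python3 -c "
from h import *
plan(627,24,130,105)"
```

```text
shift [-1.308 -0.326  0.162] turn [ 0.    -0.001  0.335] rows 10.0 5.0
```

Request:
{"api": "move_arm", "payload": {
  "rows": "-1 -0.25 0.16 0 0 0.33 -0.2;-1 -0.25 0.16 0 0 0.33 -0.2;-1 -0.25 0.16 0 0 0.33 -0.2;-1 -0.25 0.16 0 0 0.33 -0.2;-1 -0.25 0.16 0 0 0.33 -0.2;-1 -0.25 0.16 0 0 0.33 -0.2;-1 -0.25 0.16 0 0 0.33 -0.2;-1 -0.25 0.16 0 0 0.33 -0.2;-1 -0.25 0.16 0 0 0.33 -0.2;-1 -0.25 0.16 0 0 0.33 -0.2"
}}

```text
clock: 2.43
eef_pos: [578.1, 104.4, 130.7]
tool_rot: [-3.141, -0.001, 1.84]
force: [-0.1, 0.9, -0.5]
width: 51.3
gripper_force: 0.0
```

```bash
python3 -c "
from h import *
plan(627,24,70,105);plan(627,24,30,105);s=read_state();print(s['eef_pos'],s['width'],s['qpos'])"
```

```text
shift [-0.302  0.086  0.202] turn [-0.    -0.001  0.004] rows 3.0 1.0
shift [-0.302  0.086  0.335] turn [-0.    -0.001  0.004] rows 4.0 1.0
[578.12705286 104.36880816 130.71242943] 51.32891795393149 [-0.38975316  0.6571235   0.25980197  1.78400743 -0.23831388  0.73145863
  0.26543169]
```

Request:
{"api": "move_arm", "payload": {
  "rows": "-0.302 0.086 0.12 0 0 0.003 -0.2;-0.302 0.086 0.12 0 0 0.003 -0.2;-0.302 0.086 0.12 0 0 0.003 -0.2;-0.302 0.086 0.22 0 0 0.003 -0.2;-0.302 0.086 0.335 0 0 0.003 -0.2;-0.302 0.086 0.335 0 0 0.003 -0.2;-0.302 0.086 0.335 0 0 0.003 -0.2"
}}

```text
clock: 3.02
eef_pos: [625.0, 26.7, 29.2]
tool_rot: [-3.138, -0.003, 1.839]
force: [1.0, -0.4, 0.3]
width: 51.3
gripper_force: 0.0
```

Run:
```python
from h import *
d=snap("side"); cv2.imwrite('pics/rasp1.png',cv2.resize(d['img'][120:260,300:460,::-1],None,fx=4,fy=4,interpolation=cv2.INTER_CUBIC))
s=read_state();print(s['eef_pos'],s['force'])
```

```text
[626.82772074  25.99530907  31.0615582 ] [-0.21728074 -0.64175289  0.03106536]
```

View pics/rasp1.png

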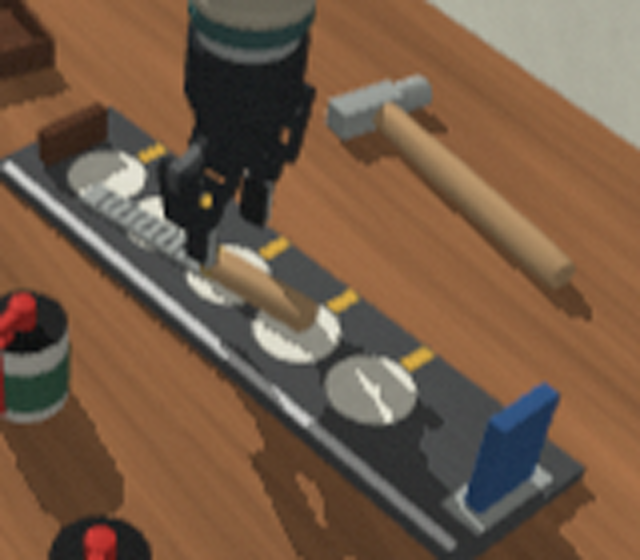

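The gripper straddles the front of the rasp's handle, around (200–260, 230) in the crop. Closing.

Request:
{"api": "move_arm", "payload": {
  "rows": "0 0 0 0 0 0 1;0 0 0 0 0 0 1;0 0 0 0 0 0 1;0 0 0 0 0 0 1;0 0 0 0 0 0 1;0 0 0 0 0 0 1;0 0 -0.1 0 0 0 1;0 0 -0.3 0 0 0 1;0 0 -0.3 0 0 0 1;0 0 -0.3 0 0 0 1"
}}

```text
clock: 3.9
eef_pos: [630.7, 22.8, 125.6]
tool_rot: [3.133, 0.002, 1.835]
force: [0.7, -0.1, 0.0]
width: -0.0
gripper_force: 0.0
```

```bash
python3 -c "
from h import *
plan(600,210,120,174);plan(565,401,120,174)"
```

```text
shift [0.629 0.064 0.018] turn [ 0.004  0.005 -0.765] rows 5.0 10.0
shift [1.274 0.117 0.017] turn [ 0.004  0.005 -0.765] rows 10.0 10.0
```

Run:
```python
from h import *
d=snap("side"); cv2.imwrite('pics/rasp2.png',cv2.resize(d['img'][120:260,300:460,::-1],None,fx=4,fy=4,interpolation=cv2.INTER_CUBIC))
s=read_state();print(s['eef_pos'],s['width'])
```

```text
[628.96249938  22.96070658 123.15974279] -0.10672633292132966
```

View pics/rasp2.png

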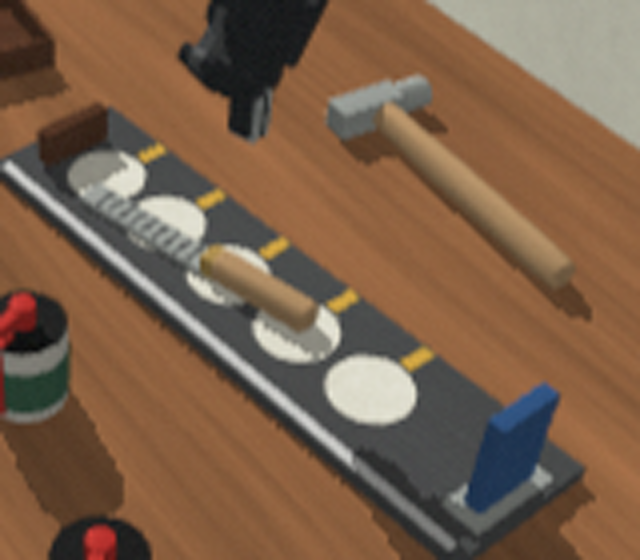

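The rasp is still where it was: handle from (215,258) to (310,315) in the crop. The pads closed above the thick part of the round handle, so I'll grip lower.

```bash
python3 -c "
from h import *
plan(624,25,60,105);plan(624,25,24.5,105)"
```

```text
shift [ 0.011 -0.015  0.21 ] turn [0.003 0.001 0.001] rows 2.0 1.0
shift [ 0.011 -0.016  0.329] turn [0.003 0.001 0.001] rows 3.0 1.0
```

Request:
{"api": "move_arm", "payload": {
  "rows": "0.011 -0.015 0.1 0.003 0.001 0 -0.1;0.011 -0.015 0.1 0.003 0.001 0 -0.1;0.011 -0.015 0.1 0.003 0.001 0 -0.1;0.011 -0.015 0.21 0.003 0.001 0 -0.1;0.011 -0.015 0.3 0.003 0.001 0 -0.1;0.011 -0.015 0.33 0.003 0.001 0 -0.1;0.011 -0.015 0.33 0.003 0.001 0 -0.1;0.011 -0.015 0.33 0.003 0.001 0 0.3;0.011 -0.015 0.33 0.003 0.001 0 1;0.011 -0.015 0.33 0.003 0.001 0 1;0.011 -0.015 0.33 0.003 0.001 0 1;0.011 -0.015 0.33 0.003 0.001 0 1"
}}

```text
clock: 4.95
eef_pos: [622.5, 25.2, 22.6]
tool_rot: [-3.139, -0.001, 1.835]
force: [0.1, 0.6, 0.0]
width: -0.0
gripper_force: 0.0
```

Run:
```python
from h import *
d=snap("side");a=cv2.resize(d['img'][130:230,300:400,::-1],None,fx=4,fy=4,interpolation=cv2.INTER_CUBIC)
d=snap("top");b=cv2.resize(d['img'][120:220,260:360,::-1],None,fx=4,fy=4,interpolation=cv2.INTER_CUBIC)
cv2.imwrite('pics/rasp3.png',np.hstack([a,b]))
s=read_state();print(s['eef_pos'],s['width'],s['force'])
```

```text
[622.14209781  25.20235854  22.09439421] 0.05865321616903198 [ 0.70552371  0.30726053 -0.0078438 ]
```

View pics/rasp3.png

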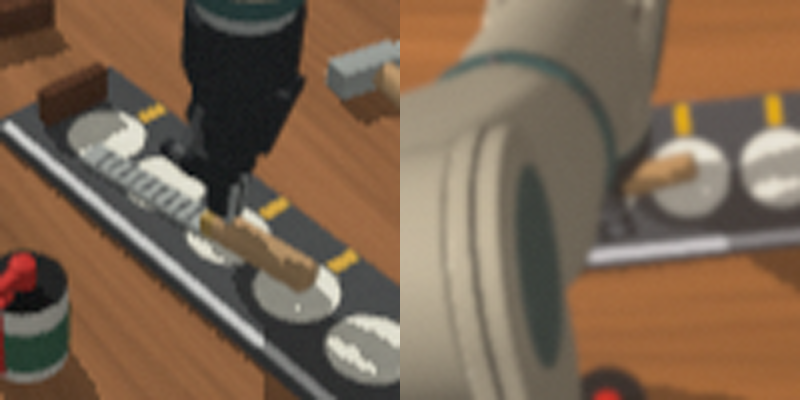

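```bash
cat >> h.py <<'E'
def proj(d,P):
    E=d['extrinsics']; c=E[:3,:3].T@(np.array(P,float)-E[:3,3]); return np.array([d['cx']+d['f']*c[0]/-c[2], d['cy']-d['f']*c[1]/-c[2]])
E
python3 - <<'E'
from h import *
d=snap("side")
for P in((622,25,22),(622,25,8),(622,25,80),(601,20,17),(651,32,17),(620,32,32)): p=proj(d,P); print(P,p.round(1),((p-[300,130])*4).round())
E
```

```text
(622, 25, 22) [355.2 188. ] [221. 232.]
(622, 25, 8) [354.8 191.6] [219. 246.]
(622, 25, 80) [356.6 172.4] [226. 170.]
(601, 20, 17) [350. 193.] [200. 252.]
(651, 32, 17) [361.8 184.2] [247. 217.]
(620, 32, 32) [353.4 184.2] [213. 217.]
```

```bash
python3 -c "
from h import *
plan(622,25,90,105);plan(525,85,90,105);plan(525,85,20,105)"
```

```text
shift [-0.    -0.001 -0.227] turn [-0.003 -0.001  0.002] rows 2.0 1.0
shift [ 0.277 -0.261 -0.225] turn [-0.003 -0.001  0.002] rows 4.0 1.0
shift [ 0.277 -0.26   0.008] turn [-0.003 -0.001  0.002] rows 3.0 1.0
```

Request:
{"api": "move_arm", "payload": {
  "rows": "0 0 -0.227 0 0 0 1;0 0 -0.227 0 0 0 1;0.277 -0.26 -0.227 0 0 0 1;0.277 -0.26 -0.227 0 0 0 1;0.277 -0.26 -0.227 0 0 0 1;0.277 -0.26 -0.1 0 0 0 1;0.277 -0.26 -0.1 0 0 0 1;0.277 -0.26 0.008 0 0 0 1;0.277 -0.26 0.008 0 0 0 1;0.277 -0.26 0.008 0 0 0 1"
}}

```text
clock: 5.93
eef_pos: [524.5, 83.9, 19.4]
tool_rot: [-3.134, -0.001, 1.834]
force: [0.9, 0.0, -0.2]
width: -0.2
gripper_force: 0.0
```

Run:
```python
from h import *
d=snap("side");a=cv2.resize(d['img'][130:230,270:370,::-1],None,fx=4,fy=4,interpolation=cv2.INTER_CUBIC)
d2=snap("top");b=cv2.resize(d2['img'][120:220,240:340,::-1],None,fx=4,fy=4,interpolation=cv2.INTER_CUBIC)
cv2.imwrite('pics/tip.png',np.hstack([a,b]))
s=read_state();print(s['eef_pos'],s['width'],s['force']); p=s['eef_pos']
print((proj(d,p)-[270,130])*4,(proj(d,p-[0,0,14])-[270,130])*4)
```

```text
[526.10447393  84.30242454  20.98013051] -0.0362568012226285 [-0.31325638 -0.15704081  0.8603597 ]
[181.14492746 233.16611581] [181.34629144 247.42393198]
```

View pics/tip.png

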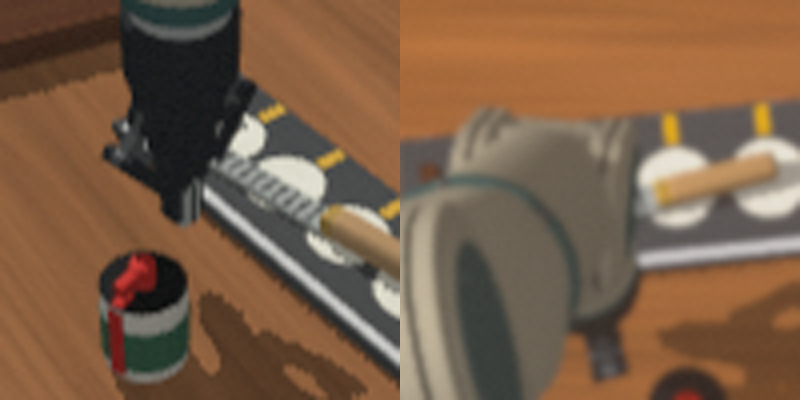

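Request:
{"api": "move_arm", "payload": {
  "rows": "0 0 0.02 0 0 0 1;0 0 0.03 0 0 0 1;0 0 0.03 0 0 0 1"
}}

```text
clock: 6.28
eef_pos: [525.0, 85.0, 10.9]
tool_rot: [-3.137, -0.002, 1.835]
force: [0.4, 0.6, -0.1]
width: 0.7
gripper_force: 0.0
```

```bash
python3 -c "
from h import *
s=read_state();print(s['eef_pos'],s['force'],s['tool_rot'])"
```

```text
[524.96304961  84.98332099  10.86437983] [ 0.38735726  0.58576792 -0.09609406] [-3.13735517e+00 -1.68826867e-03  1.83492167e+00]
```

No contact at a nominal tip height of −3 mm, so the tips sit higher than nominal. Continuing gently.

Request:
{"api": "move_arm", "payload": {
  "rows": "0 0 0.01 0 0 0 1;0 0 0.02 0 0 0 1;0 0 0.02 0 0 0 1"
}}

```text
clock: 6.53
eef_pos: [524.4, 85.0, 4.2]
tool_rot: [-3.136, -0.002, 1.835]
force: [-0.3, -0.5, 0.7]
width: -0.3
gripper_force: 0.0
```

Request:
{"api": "move_arm", "payload": {
  "rows": "0 0 0.01 0 0 0 1;0 0 0.015 0 0 0 1;0 0 0.015 0 0 0 1"
}}

```text
clock: 6.78
eef_pos: [524.4, 85.0, -0.3]
tool_rot: [-3.136, -0.002, 1.835]
force: [0.7, -0.1, 0.4]
width: -0.0
gripper_force: 0.0
```

Request:
{"api": "move_arm", "payload": {
  "rows": "0 0 0.01 0 0 0 1;0 0 0.01 0 0 0 1;0 0 0.01 0 0 0 1"
}}

```text
clock: 7.03
eef_pos: [524.6, 85.0, -3.1]
tool_rot: [-3.136, -0.002, 1.835]
force: [0.2, -0.7, 0.2]
width: -0.3
gripper_force: 0.0
```

Request:
{"api": "move_arm", "payload": {
  "rows": "0 0 0.01 0 0 0 1;0 0 0.01 0 0 0 1;0 0 0.01 0 0 0 1"
}}

```text
clock: 7.28
eef_pos: [524.6, 85.0, -6.0]
tool_rot: [-3.137, -0.002, 1.835]
force: [-0.3, -0.2, -0.1]
width: 0.2
gripper_force: 0.0
```

Request:
{"api": "move_arm", "payload": {
  "rows": "0 0 0.01 0 0 0 1;0 0 0.01 0 0 0 1;0 0 0.01 0 0 0 1"
}}

```text
clock: 7.53
eef_pos: [524.5, 85.0, -9.1]
tool_rot: [-3.137, -0.002, 1.835]
force: [0.7, 0.8, -1.7]
width: 0.2
gripper_force: 0.0
```

Request:
{"api": "move_arm", "payload": {
  "rows": "0 0 0.01 0 0 0 1;0 0 0.01 0 0 0 1;0 0 0.01 0 0 0 1"
}}

```text
clock: 7.78
eef_pos: [524.5, 84.9, -12.1]
tool_rot: [-3.136, -0.002, 1.835]
force: [0.8, 0.4, 1.0]
width: 0.2
gripper_force: 0.0
```

Request:
{"api": "move_arm", "payload": {
  "rows": "0 0 0.01 0 0 0 1;0 0 0.01 0 0 0 1;0 0 0.01 0 0 0 1"
}}

```text
clock: 8.03
eef_pos: [524.5, 84.9, -15.1]
tool_rot: [-3.136, -0.002, 1.835]
force: [-0.6, -0.7, -0.0]
width: -0.4
gripper_force: 0.0
```

Run:
```python
from h import *
d=snap("side");a=cv2.resize(d['img'][130:230,270:370,::-1],None,fx=4,fy=4,interpolation=cv2.INTER_CUBIC)
cv2.imwrite('pics/tip2.png',a)
s=read_state();print(s['eef_pos'],s['width'],s['force']); p=s['eef_pos']
for z in(0,5,10): print(z,(proj(d,[p[0],p[1],z])-[270,130])*4)
```

```text
[524.54624397  84.9862013  -14.99751865] -0.1787360971790782 [ 0.02665734 -0.15431154  0.143234  ]
0 [179.09520477 254.66307768]
5 [179.0163772  249.65049393]
10 [178.93700953 244.60356572]
```

View pics/tip2.png

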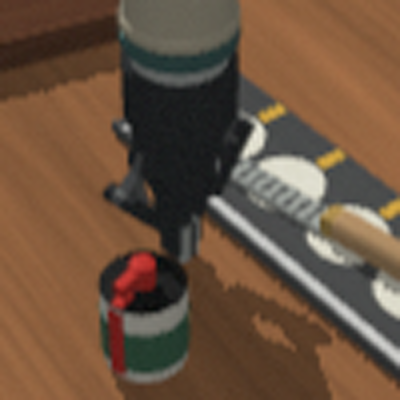

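The tip is at about (190,252) in the crop, so still a few mm above the bench.

Request:
{"api": "move_arm", "payload": {
  "rows": "0 0 0.007 0 0 0 1;0 0 0.007 0 0 0 1;0 0 0.007 0 0 0 1"
}}

```text
clock: 8.33
eef_pos: [524.9, 85.0, -16.2]
tool_rot: [-3.138, -0.002, 1.835]
force: [-0.8, -0.5, 9.0]
width: 0.3
gripper_force: 4.1
```

Request:
{"api": "move_arm", "payload": {
  "rows": "0 0 0.007 0 0 0 1;0 0 0.007 0 0 0 1;0 0 0.007 0 0 0 1"
}}

```text
clock: 8.58
eef_pos: [525.0, 85.1, -16.3]
tool_rot: [-3.138, -0.002, 1.835]
force: [-5.4, -1.0, 28.4]
width: -0.5
gripper_force: 14.2
```

Request:
{"api": "move_arm", "payload": {
  "rows": "0 0 0.007 0 0 0 1;0 0 0.007 0 0 0 1;0 0 0.007 0 0 0 1"
}}

```text
clock: 8.83
eef_pos: [525.0, 85.0, -16.4]
tool_rot: [-3.139, -0.003, 1.834]
force: [-9.0, -1.2, 48.6]
width: 0.1
gripper_force: 24.3
```

```bash
sed -i "s/np.array(\[x,y,z\])-s/np.array([x,y,z-30.])-s/" h.py; python3 -c "
from h import *
plan(524,85,110,105);plan(623,25,110,105);plan(623,25,26,105)"
```

```text
shift [ 0.002 -0.004 -0.321] turn [-0.002 -0.002  0.001] rows 3.0 1.0
shift [-0.277  0.262 -0.323] turn [-0.002 -0.002  0.001] rows 4.0 1.0
shift [-0.278  0.263 -0.043] turn [-0.002 -0.002  0.001] rows 3.0 1.0
```

Request:
{"api": "move_arm", "payload": {
  "rows": "0 0 -0.34 0 0 0 0;0 0 -0.34 0 0 0 -0.1;0 0 -0.34 0 0 0 -0.1;-0.277 0.262 -0.34 0 0 0 -0.1;-0.277 0.262 -0.34 0 0 0 -0.1;-0.277 0.262 -0.34 0 0 0 -0.1;-0.277 0.262 -0.34 0 0 0 -0.1;-0.277 0.262 -0.34 0 0 0 -0.1;-0.277 0.262 -0.2 0 0 0 -0.1;-0.277 0.262 -0.1 0 0 0 -0.1;-0.277 0.262 -0.06 0 0 0 -0.1;-0.277 0.262 -0.06 0 0 0 -0.1"
}}

```text
clock: 9.83
eef_pos: [619.5, 26.4, -4.9]
tool_rot: [-3.132, -0.004, 1.836]
force: [0.7, -0.2, -0.3]
width: 47.1
gripper_force: 0.0
```

Request:
{"api": "move_arm", "payload": {
  "rows": "0 0 0 0 0 0 0.3;0 0 0 0 0 0 1;0 0 0 0 0 0 1;0 0 0 0 0 0 1;0 0 0 0 0 0 1;0 0 0 0 0 0 1"
}}

```text
clock: 10.33
eef_pos: [622.7, 26.0, -2.8]
tool_rot: [-3.138, -0.002, 1.835]
force: [-0.7, 1.2, 6.0]
width: 20.6
gripper_force: 60.5
```

```bash
python3 -c "
from h import *
plan(610,150,110,150);plan(565,401,110,174);plan(565,401,20,174)"
```

```text
shift [ 0.411  0.066 -0.275] turn [-0.002 -0.002 -0.498] rows 4.0 7.0
shift [ 1.257  0.14  -0.274] turn [-0.001 -0.002 -0.765] rows 10.0 10.0
shift [1.257 0.141 0.026] turn [-0.001 -0.002 -0.765] rows 10.0 10.0
```

Request:
{"api": "move_arm", "payload": {
  "rows": "0 0 -0.1 0 0 0 1;0 0 -0.2 0 0 0 1;0 0 -0.28 0 0 0 1;0.1 0.02 -0.28 0 0 -0.07 1;0.2 0.03 -0.28 0 0 -0.14 1;0.3 0.05 -0.28 0 0 -0.21 1;0.4 0.06 -0.28 0 0 -0.28 1;0.5 0.07 -0.28 0 0 -0.35 1;0.6 0.08 -0.28 0 0 -0.42 1;0.7 0.09 -0.28 0 0 -0.49 1;0.8 0.1 -0.28 0 0 -0.56 1;0.9 0.11 -0.28 0 0 -0.63 1"
}}

```text
clock: 11.33
eef_pos: [583.0, 295.4, 80.1]
tool_rot: [-3.139, -0.006, 2.83]
force: [0.4, -0.1, -1.1]
width: 20.8
gripper_force: 59.6
```

```bash
python3 -c "
from h import *
plan(565,401,110,174);plan(565,401,21,174)"
```

```text
shift [0.165 0.317 0.001] turn [-0.001 -0.004 -0.132] rows 3.0 2.0
shift [0.163 0.317 0.297] turn [-0.001 -0.004 -0.132] rows 4.0 2.0
```

Request:
{"api": "move_arm", "payload": {
  "rows": "0.16 0.317 0 0 0 -0.13 1;0.16 0.317 0 0 0 -0.13 1;0.16 0.317 0 0 0 -0.13 1;0.16 0.317 0 0 0 -0.13 1;0.16 0.317 0 0 0 -0.13 1;0.16 0.317 0 0 0 -0.13 1;0.16 0.317 0.1 0 0 -0.13 1;0.16 0.317 0.2 0 0 -0.13 1;0.16 0.317 0.27 0 0 -0.13 1;0.16 0.317 0.294 0 0 -0.13 1;0.16 0.317 0.294 0 0 -0.13 1"
}}

```text
clock: 12.25
eef_pos: [567.6, 396.2, -8.5]
tool_rot: [-3.137, -0.007, 3.026]
force: [-0.0, 0.2, -1.7]
width: 20.8
gripper_force: 60.0
```

Request:
{"api": "move_arm", "payload": {
  "rows": "0 0 0 0 0 0 0.1;0 0 0 0 0 0 0.1;0 0 0 0 0 0 0.1;0 0 -0.1 0 0 0 0.1;0 0 -0.3 0 0 0 0.1;0 0 -0.4 0 0 0 0.1;0 0 -0.4 0 0 0 0.1;0 0 -0.4 0 0 0 0.1"
}}

```text
clock: 12.92
eef_pos: [571.2, 401.7, 117.8]
tool_rot: [3.135, 0.002, 3.028]
force: [-0.5, -0.4, -0.5]
width: 38.4
gripper_force: 0.0
```

Run:
```python
from h import *
d=snap("side");a=cv2.resize(d['img'][90:190,200:340,::-1],None,fx=4,fy=4,interpolation=cv2.INTER_CUBIC)
cv2.imwrite('pics/tray.png',a)
print(read_state()['eef_pos'],read_state()['width'])
plan(334.5,310,140,27)
```

```text
[569.48900543 400.45874788 114.94026259] 38.52004255953686
shift [ 0.744 -0.388  0.017] turn [-1.000e-03 -3.000e-03  1.628e+00] rows 7.0 21.0
```

View pics/tray.png

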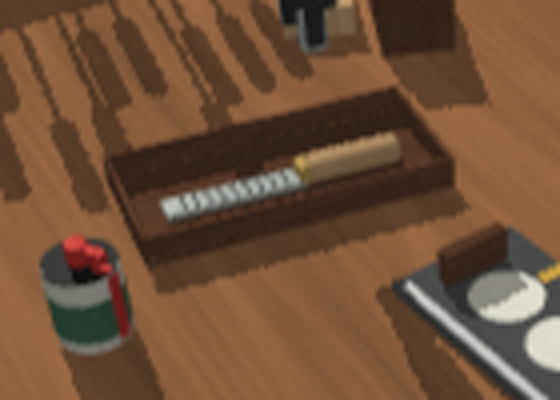

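The rasp lies inside the tray, between (165,210) and (400,150) in the crop. On to the cans.

Request:
{"api": "move_arm", "payload": {
  "rows": "0.4 -0.1 0 0 0 0.9 -1;0.4 -0.1 0 0 0 0.9 -1;0.4 -0.1 0 0 0 0.9 -1;0.4 -0.1 0 0 0 0.9 -1;0.4 -0.1 0 0 0 0.9 -1;0.4 -0.1 0 0 0 0.9 -1;0.4 -0.1 0 0 0 0.9 -1;0.4 -0.1 0 0 0 0.9 -1;0.4 -0.1 0 0 0 0.9 -1;0.4 -0.1 0 0 0 0.9 -1;0.4 -0.1 0 0 0 0.9 -1;0.4 -0.1 0 0 0 0.9 -1"
}}

```text
clock: 13.97
eef_pos: [444.5, 382.5, 111.4]
tool_rot: [-3.135, 0.002, 1.609]
force: [-0.1, -0.6, 1.0]
width: 85.2
gripper_force: 0.0
```

```bash
cat >> h.py <<'E'
def cans(z0=0,xy=((0,0),(0,0)),names=("top","side")):
    for n in names:
        d=snap(n); h,s,v=hsv(d); dk=(v<75)&(s<140); rd=((h<6)|(h>172))&(s>150)&(v>80)
        yy,xx=np.mgrid[:400,:640]; E=d['extrinsics']; o=E[:3,3]
        dirs=np.stack([(xx-d['cx'])/d['f'],-(yy-d['cy'])/d['f'],-np.ones_like(xx)],-1)@E[:3,:3].T
        pl=lambda z: o[:2]+dirs[...,:2]*((z-o[2])/dirs[...,2])[...,None]
        P=pl(z0+68); Q0=pl(z0+77)
        for c,a,p in blobs(cv2.morphologyEx(rd.astype(np.uint8),cv2.MORPH_CLOSE,np.ones((3,3))),12):
            m=Q0[int(c[1]),int(c[0])]
            if not(280<m[0]<720 and -360<m[1]<360): continue
            near=np.hypot(P[...,0]-m[0],P[...,1]-m[1])<42
            mk=cv2.morphologyEx(((dk|rd)&near).astype(np.uint8),cv2.MORPH_OPEN,np.ones((3,3),np.uint8))
            b=max(blobs(mk,5),key=lambda b:b[1]); cen=P[b[2][:,1],b[2][:,0]].mean(0)
            hull=np.float32([P[k[1],k[0]] for k in cv2.convexHull(b[2].astype(np.int32))[:,0]]); cc,r=cv2.minEnclosingCircle(hull)
            Q=Q0[rd&near&(np.hypot(Q0[...,0]-cen[0],Q0[...,1]-cen[1])<30)]
            w,V=np.linalg.eigh(np.cov(Q.T)); a=V[:,1]; a=a*np.sign(a@(Q.mean(0)-cen)); e=Q.mean(0)-cen
            print(n,'cen',cen.round(),'circ',np.round(cc),round(r),len(b[2]),'redmean',Q.mean(0).round(),'dir',np.degrees(np.arctan2(a[1],a[0])).round(),'offdir',np.degrees(np.arctan2(e[1],e[0])).round(),np.hypot(*e).round())
E
python3 -c "
from h import *
cans(); s=read_state(); print(s['eef_pos'],s['qpos'].round(2)); plan(335,310,140,27)"
```

```text
top cen [455.  16.] circ [454.  16.] 26 226 redmean [449.  14.] dir -159.0 offdir -161.0 7.0
top cen [ 400. -162.] circ [ 400. -163.] 27 256 redmean [ 396. -169.] dir -137.0 offdir -119.0 7.0
top cen [333. 309.] circ [336. 309.] 27 243 redmean [339. 305.] dir -64.0 offdir -38.0 7.0
top cen [ 335. -291.] circ [ 334. -291.] 27 269 redmean [ 329. -295.] dir -152.0 offdir -143.0 8.0
side cen [335. 305.] circ [335. 306.] 26 116 redmean [340. 298.] dir -62.0 offdir -50.0 9.0
side cen [453.  14.] circ [455.  17.] 29 207 redmean [447.  13.] dir -146.0 offdir -164.0 6.0
side cen [ 398. -167.] circ [ 400. -164.] 28 331 redmean [ 395. -170.] dir -131.0 offdir -136.0 4.0
side cen [ 332. -293.] circ [ 335. -291.] 29 560 redmean [ 328. -295.] dir -146.0 offdir -153.0 5.0
[444.61310789 382.61725637 111.51377239] [-0.98  0.7   0.36  1.8  -0.36  0.72 -0.38]
shift [-0.226 -0.376  0.008] turn [-0.003  0.004  0.728] rows 4.0 10.0
```

Request:
{"api": "move_arm", "payload": {
  "rows": "-0.22 -0.38 0.01 0 0 0.73 -1;-0.22 -0.38 0.01 0 0 0.73 -1;-0.22 -0.38 0.01 0 0 0.73 -1;-0.22 -0.38 0.01 0 0 0.73 -1;-0.22 -0.38 0.01 0 0 0.73 -1;-0.22 -0.38 0.01 0 0 0.73 -1;-0.22 -0.38 0.01 0 0 0.73 -1;-0.22 -0.38 0.01 0 0 0.73 -1;-0.22 -0.38 0.01 0 0 0.73 -1;-0.22 -0.38 0.01 0 0 0.73 -1;-0.22 -0.38 0.01 0 0 0.73 -1;-0.22 -0.38 0.01 0 0 0.73 -1"
}}

```text
clock: 15.07
eef_pos: [334.4, 312.3, 110.2]
tool_rot: [-3.14, 0.005, 0.472]
force: [0.5, -0.5, 1.0]
width: 85.3
gripper_force: 0.0
```

```bash
python3 -c "
from h import *
s=read_state(); print(s['eef_pos'],s['qpos'].round(2)); plan(335,308,42,27)"
```

```text
[334.36049307 312.25885343 110.24630927] [-1.25  0.63  0.67  2.15 -0.71  0.6  -1.17]
shift [-0.003  0.014  0.327] turn [-0.001  0.003  0.001] rows 3.0 1.0
```

Request:
{"api": "move_arm", "payload": {
  "rows": "-0.003 0.014 0.1 0 0.003 0 -1;-0.003 0.014 0.2 0 0.003 0 -1;-0.003 0.014 0.3 0 0.003 0 -1;-0.003 0.014 0.327 0 0.003 0 -1;-0.003 0.014 0.327 0 0.003 0 -1;-0.003 0.014 0.327 0 0.003 0 1;-0.003 0.014 0.327 0 0.003 0 1;-0.003 0.014 0.327 0 0.003 0 1;-0.003 0.014 0.327 0 0.003 0 1;-0.003 0.014 0.327 0 0.003 0 1"
}}

```text
clock: 15.9
eef_pos: [335.6, 309.3, 13.8]
tool_rot: [-3.138, -0.003, 0.47]
force: [-0.4, 0.5, 6.1]
width: 56.6
gripper_force: 63.4
```

```bash
python3 -c "
from h import *
s=read_state(); print(s['eef_pos'],s['force'],s['qpos'].round(2)); plan(335,310,165,27);plan(617,169.5,165,96)"
```

```text
[335.6266145  309.32286749  13.8167541 ] [-0.39848618  0.5007983   6.11542976] [-1.06  0.77  0.39  2.2  -0.95  0.34 -0.96]
shift [ 0.    -0.004 -0.404] turn [-0.002 -0.002 -0.001] rows 3.0 1.0
shift [ 0.627  0.839 -0.405] turn [-0.001 -0.003 -0.768] rows 9.0 10.0
```

Request:
{"api": "move_arm", "payload": {
  "rows": "0 0 -0.13 0 0 0 1;0 0 -0.27 0 0 0 1;0 0 -0.4 0 0 0 1;0.05 0.09 -0.4 0 0 -0.07 1;0.1 0.18 -0.4 0 0 -0.14 1;0.16 0.27 -0.4 0 0 -0.21 1;0.22 0.36 -0.4 0 0 -0.28 1;0.28 0.45 -0.4 0 0 -0.35 1;0.36 0.54 -0.4 0 0 -0.42 1;0.44 0.63 -0.4 0 0 -0.49 1;0.52 0.71 -0.4 0 0 -0.56 1;0.59 0.79 -0.4 0 0 -0.63 1"
}}

```text
clock: 16.9
eef_pos: [602.0, 175.7, 132.6]
tool_rot: [3.141, -0.002, 1.464]
force: [0.2, 0.1, -1.5]
width: 56.4
gripper_force: 65.5
```

```bash
python3 -c "
from h import *
s=read_state(); print(s['eef_pos'],s['width'],s['qpos'].round(2)); plan(617,169.5,165,96);plan(617,169.5,56,96)"
```

```text
[602.04059228 175.67830257 132.63667762] 56.428409108240096 [-0.57  0.72  0.4   1.67 -0.37  0.82 -0.11]
shift [-0.015  0.052 -0.008] turn [ 0.    -0.001 -0.135] rows 1.0 2.0
shift [-0.016  0.052  0.355] turn [ 0.    -0.001 -0.135] rows 3.0 2.0
```

Request:
{"api": "move_arm", "payload": {
  "rows": "-0.016 0.052 0 0 0 -0.135 1;-0.016 0.052 0 0 0 -0.135 1;-0.016 0.052 0 0 0 -0.135 1;-0.016 0.052 0.1 0 0 -0.135 1;-0.016 0.052 0.2 0 0 -0.135 1;-0.016 0.052 0.28 0 0 -0.135 1;-0.016 0.052 0.32 0 0 -0.135 1;-0.016 0.052 0.34 0 0 -0.135 1;-0.016 0.052 0.353 0 0 -0.135 1;-0.016 0.052 0.353 0 0 -0.135 1;-0.016 0.052 0.353 0 0 -0.135 1"
}}

```text
clock: 17.82
eef_pos: [616.2, 170.6, 27.4]
tool_rot: [3.14, -0.003, 1.67]
force: [0.1, 0.4, -1.0]
width: 56.7
gripper_force: 65.7
```

```bash
python3 -c "
from h import *
s=read_state(); print(s['eef_pos'],s['tool_rot'],s['width'],s['force']); plan(617,169.5,56,96)"
```

```text
[616.15136839 170.61411956  27.38027094] [ 3.13973945e+00 -2.65148602e-03  1.66997614e+00] 56.723251914900096 [ 0.07513641  0.39353784 -1.04704564]
shift [-0.004  0.002  0.005] turn [ 0.001 -0.002 -0.004] rows 1.0 1.0
```

Lower the last 2 mm, release, lift.

Request:
{"api": "move_arm", "payload": {
  "rows": "-0.003 0.002 0.006 0 0 0 1;-0.003 0.002 0.008 0 0 0 1;-0.003 0.002 0.008 0 0 0 -0.6;-0.003 0.002 0.008 0 0 0 -1;-0.003 0.002 0.008 0 0 0 -1;-0.003 0.002 0.008 0 0 0 -1;-0.003 0.002 -0.1 0 0 0 -1;-0.003 0.002 -0.2 0 0 0 -1;-0.003 0.002 -0.36 0 0 0 -1;-0.003 0.002 -0.36 0 0 0 -1;-0.003 0.002 -0.36 0 0 0 -1"
}}

```text
clock: 18.73
eef_pos: [618.6, 169.6, 137.7]
tool_rot: [3.135, -0.004, 1.67]
force: [0.4, 0.6, 0.0]
width: 85.5
gripper_force: 0.0
```

```bash
python3 -c "
from h import *
s=read_state(); print(s['eef_pos'],s['qpos'].round(2)); plan(454,16,160,-57);plan(520,-60,160,20)"
```

```text
[618.57903363 169.56199758 137.65012524] [-0.51  0.72  0.35  1.63 -0.31  0.83  0.06]
shift [-0.455 -0.597  0.02 ] turn [-0.002 -0.006  1.696] rows 6.0 22.0
shift [-0.729 -0.403  0.02 ] turn [ 0.002 -0.005  0.841] rows 6.0 11.0
```

Request:
{"api": "move_arm", "payload": {
  "rows": "-0.73 -0.45 0 0 0 0.9 -1;-0.73 -0.45 0 0 0 0.9 -1;-0.73 -0.45 0 0 0 0.9 -1;-0.73 -0.45 0 0 0 0.9 -1;-0.73 -0.45 0 0 0 0.9 -1;-0.73 -0.45 0 0 0 0.9 -1;-0.73 -0.45 0 0 0 0.9 -1;-0.73 -0.45 0 0 0 0.9 -1;-0.73 -0.45 0 0 0 0.9 -1;-0.73 -0.45 0 0 0 0.9 -1;-0.73 -0.45 0 0 0 0.9 -1;-0.73 -0.45 0 0 0 0.9 -1"
}}

```text
clock: 19.73
eef_pos: [502.1, -62.0, 132.1]
tool_rot: [-3.139, 0.003, 0.251]
force: [-0.2, 0.5, -0.8]
width: 85.6
gripper_force: 0.0
```

```bash
python3 -c "
from h import *
cans(); print('rack');cans(12); s=read_state(); print(s['eef_pos'],s['qpos'].round(2)); plan(400,-163,140,-44)"
```

```text
top cen [619. 171.] circ [620. 172.] 28 246 redmean [625. 174.] dir 9.0 offdir 25.0 6.0
top cen [448.  15.] circ [452.  16.] 27 139 redmean [435.   9.] dir -167.0 offdir -154.0 14.0
top cen [ 400. -163.] circ [ 400. -163.] 26 241 redmean [ 396. -168.] dir -134.0 offdir -133.0 6.0
top cen [ 334. -292.] circ [ 334. -294.] 26 247 redmean [ 329. -295.] dir -149.0 offdir -154.0 6.0
side cen [453.  14.] circ [453.  15.] 28 203 redmean [447.  13.] dir -147.0 offdir -164.0 7.0
side cen [ 398. -167.] circ [ 401. -163.] 28 342 redmean [ 395. -169.] dir -131.0 offdir -142.0 4.0
side cen [ 333. -293.] circ [ 334. -292.] 28 595 redmean [ 328. -295.] dir -145.0 offdir -157.0 6.0
rack
top cen [616. 170.] circ [617. 170.] 28 241 redmean [623. 172.] dir 10.0 offdir 23.0 7.0
top cen [449.  25.] circ [450.  25.] 22 76 redmean [434.   9.] dir -175.0 offdir -133.0 22.0
top cen [ 399. -162.] circ [ 399. -162.] 26 244 redmean [ 395. -166.] dir -133.0 offdir -133.0 6.0
top cen [ 333. -290.] circ [ 333. -291.] 26 250 redmean [ 328. -292.] dir -148.0 offdir -156.0 6.0
side cen [449.   5.] circ [449.   6.] 27 200 redmean [442.   3.] dir -148.0 offdir -164.0 7.0
side cen [ 394. -174.] circ [ 396. -170.] 27 342 redmean [ 391. -176.] dir -131.0 offdir -142.0 4.0
side cen [ 330. -297.] circ [ 331. -297.] 28 605 redmean [ 325. -300.] dir -145.0 offdir -157.0 6.0
[502.55707098 -61.94906003 132.67124349] [-0.39  0.65  0.71  2.01 -0.65  0.72 -0.59]
shift [-0.416  0.239  0.076] turn [-0.001  0.002  0.653] rows 4.0 9.0
```

Request:
{"api": "move_arm", "payload": {
  "rows": "-0.416 0.239 0.07 0 0 0.653 -1;-0.416 0.239 0.07 0 0 0.653 -1;-0.416 0.239 0.07 0 0 0.653 -1;-0.416 0.239 0.07 0 0 0.653 -1;-0.416 0.239 0.07 0 0 0.653 -1;-0.416 0.239 0.07 0 0 0.653 -1;-0.416 0.239 0.07 0 0 0.653 -1;-0.416 0.239 0.07 0 0 0.653 -1;-0.416 0.239 0.07 0 0 0.653 -1;-0.416 0.239 0.07 0 0 0.653 -1;-0.416 0.239 0.07 0 0 0.653 -1;-0.416 0.239 0.07 0 0 0.653 -1"
}}

```text
clock: 20.93
eef_pos: [400.7, -162.9, 112.4]
tool_rot: [-3.14, 0.002, -0.767]
force: [-0.2, -0.0, -0.0]
width: 85.4
gripper_force: 0.0
```

```bash
python3 -c "
from h import *
s=read_state(); print(s['eef_pos'],s['qpos'].round(2)); plan(400,-163,42,-44)"
```

```text
[ 400.72424775 -162.9473649   112.38154824] [-0.27  0.7   0.92  2.22 -0.93  0.69 -1.02]
shift [-0.001  0.002  0.335] turn [-0.001  0.002  0.001] rows 3.0 1.0
```

Request:
{"api": "move_arm", "payload": {
  "rows": "0 0.002 0.06 0 0 0 -1;0 0.002 0.12 0 0 0 -1;0 0.002 0.12 0 0 0 -1;0 0.002 0.12 0 0 0 -1"
}}

```text
clock: 21.27
eef_pos: [399.8, -163.3, 76.3]
tool_rot: [-3.14, 0.004, -0.769]
force: [-0.3, -0.1, 0.7]
width: 85.5
gripper_force: 0.0
```

```bash
python3 -c "
from h import *
s=read_state(); print(s['eef_pos'],s['qpos'].round(2)); plan(400,-163,42,-44)"
```

```text
[ 399.78559935 -163.26929158   76.29165643] [-0.2   0.74  0.81  2.24 -1.03  0.61 -0.93]
shift [ 0.001 -0.001  0.214] turn [-0.001  0.002 -0.001] rows 2.0 1.0
```

Request:
{"api": "move_arm", "payload": {
  "rows": "0 -0.001 0.03 0 0 0 -1;0 -0.001 0.06 0 0 0 -1;0 -0.001 0.08 0 0 0 -1;0 -0.001 0.08 0 0 0 -1"
}}

```text
clock: 21.6
eef_pos: [400.6, -163.2, 52.7]
tool_rot: [-3.14, 0.002, -0.769]
force: [0.4, -1.2, 0.5]
width: 85.4
gripper_force: 0.0
```

```bash
python3 -c "
from h import *
s=read_state(); print(s['eef_pos'],s['qpos'].round(3)); plan(400,-163,42,-44)"
```

```text
[ 400.64747781 -163.1896173    52.69271388] [-0.119  0.75   0.679  2.252 -1.069  0.513 -0.916]
shift [-0.002  0.001  0.136] turn [-0.001  0.001 -0.001] rows 1.0 1.0
```

Request:
{"api": "move_arm", "payload": {
  "rows": "0 0 0.03 0 0 0 -1;0 0 0.06 0 0 0 -1;0 0 0.06 0 0 0 -1;0 0 0.06 0 0 0 -1"
}}

```text
clock: 21.93
eef_pos: [400.7, -163.3, 35.1]
tool_rot: [-3.14, 0.002, -0.769]
force: [-0.1, 0.4, 0.8]
width: 85.7
gripper_force: 0.0
```

```bash
python3 -c "
from h import *
s=read_state(); print(s['eef_pos'],s['qpos'].round(3)); plan(400,-163,42,-44)"
```

```text
[ 400.7093411  -163.34325676   35.07606605] [-0.044  0.755  0.559  2.257 -1.078  0.428 -0.919]
shift [-0.002  0.001  0.077] turn [-0.001  0.001 -0.001] rows 1.0 1.0
```

The controller is holding the joint limit (q5 is saturating and the redundancy adapts), so finish the descent and grip.

Request:
{"api": "move_arm", "payload": {
  "rows": "-0.002 0 0.03 0 0 0 -1;-0.002 0 0.06 0 0 0 -1;-0.002 0 0.075 0 0 0 -1;-0.002 0 0.075 0 0 0 -1;-0.002 0 0.075 0 0 0 0.5;-0.002 0 0.075 0 0 0 1;-0.002 0 0.075 0 0 0 1;-0.002 0 0.075 0 0 0 1;-0.002 0 0.075 0 0 0 1"
}}

```text
clock: 22.68
eef_pos: [400.4, -162.7, 12.8]
tool_rot: [-3.14, 0.001, -0.769]
force: [-1.0, 1.1, 8.2]
width: 56.8
gripper_force: 62.5
```

```bash
python3 -c "
from h import *
s=read_state(); print(s['eef_pos'],s['width'],s['qpos'].round(3)); plan(480,-60,165,20);plan(624.4,99.7,165,96)"
```

```text
[ 400.41674777 -162.74650234   12.81188289] 56.83377996089341 [ 0.055  0.768  0.4    2.264 -1.083  0.314 -0.927]
shift [-0.048 -0.431 -0.407] turn [-0.001 -0.    -0.712] rows 5.0 9.0
shift [-0.072 -1.149 -0.405] turn [-1.000e-03 -1.000e-03 -1.556e+00] rows 9.0 20.0
```

Request:
{"api": "move_arm", "payload": {
  "rows": "0 0 -0.13 0 0 0 1;0 0 -0.27 0 0 0 1;0 0 -0.41 0 0 0 1;-0.005 -0.06 -0.41 0 0 -0.075 1;-0.01 -0.12 -0.41 0 0 -0.15 1;-0.015 -0.18 -0.41 0 0 -0.225 1;-0.02 -0.24 -0.41 0 0 -0.3 1;-0.03 -0.3 -0.41 0 0 -0.375 1;-0.035 -0.37 -0.41 0 0 -0.45 1;-0.04 -0.43 -0.41 0 0 -0.525 1;-0.05 -0.5 -0.41 0 0 -0.6 1;-0.05 -0.56 -0.41 0 0 -0.675 1"
}}

```text
clock: 23.68
eef_pos: [505.9, -30.0, 135.2]
tool_rot: [-3.138, 0.001, 0.298]
force: [-1.1, -0.1, -1.8]
width: 56.7
gripper_force: 65.8
```

```bash
python3 -c "
from h import *
s=read_state(); print(s['eef_pos'],s['width'],s['qpos'].round(3)); plan(624.4,99.7,165,96)"
```

```text
[505.92542255 -30.00550682 135.18391146] 56.65212315570297 [-0.343  0.599  0.524  2.001 -0.478  0.666 -0.783]
shift [ 0.504 -0.297  0.001] turn [-0.002 -0.001 -0.877] rows 5.0 12.0
```

Request:
{"api": "move_arm", "payload": {
  "rows": "0.05 -0.03 0 0 0 -0.075 1;0.1 -0.06 0 0 0 -0.15 1;0.15 -0.09 0 0 0 -0.225 1;0.2 -0.12 0 0 0 -0.3 1;0.25 -0.15 0 0 0 -0.375 1;0.3 -0.18 0 0 0 -0.45 1;0.35 -0.21 0 0 0 -0.525 1;0.4 -0.24 0 0 0 -0.6 1;0.45 -0.27 0 0 0 -0.675 1;0.5 -0.29 0 0 0 -0.75 1;0.5 -0.29 0 0 0 -0.825 1;0.5 -0.29 0 0 0 -0.87 1"
}}

```text
clock: 24.68
eef_pos: [624.7, 95.4, 134.8]
tool_rot: [-3.14, -0.002, 1.665]
force: [0.2, -0.8, -1.9]
width: 56.5
gripper_force: 65.8
```

```bash
python3 -c "
from h import *
s=read_state(); print(s['eef_pos'],s['width'],s['qpos'].round(3)); plan(624.4,99.7,56,96)"
```

```text
[624.66393109  95.4320552  134.83582998] 56.53430991849394 [-0.286  0.698  0.151  1.649 -0.137  0.806  0.02 ]
shift [0.014 0.001 0.363] turn [-0.001 -0.001 -0.007] rows 3.0 1.0
```

Request:
{"api": "move_arm", "payload": {
  "rows": "0.012 0.001 0.1 0 0 -0.005 1;0.012 0.001 0.2 0 0 -0.005 1;0.012 0.001 0.28 0 0 -0.005 1;0.012 0.001 0.32 0 0 -0.005 1;0.012 0.001 0.345 0 0 -0.005 1;0.012 0.001 0.355 0 0 -0.005 1;0.012 0.001 0.355 0 0 -0.005 1;0.012 0.001 0.355 0 0 -0.005 1"
}}

```text
clock: 25.35
eef_pos: [625.9, 98.5, 30.1]
tool_rot: [3.14, -0.002, 1.665]
force: [0.1, 0.1, -2.3]
width: 56.9
gripper_force: 65.9
```

```bash
python3 -c "
from h import *
s=read_state(); print(s['eef_pos'],s['width'],s['force'].round(1)); plan(624.4,99.7,55.5,96)"
```

```text
[625.85991418  98.46074827  30.05874527] 56.907311134458816 [ 0.1  0.1 -2.3]
shift [ 0.005 -0.004  0.015] turn [ 0.001 -0.001 -0.006] rows 1.0 1.0
```

Request:
{"api": "move_arm", "payload": {
  "rows": "0.004 -0.004 0.008 0 0 -0.006 1;0.004 -0.004 0.015 0 0 -0.006 1;0.004 -0.004 0.016 0 0 -0.006 1;0.004 -0.004 0.016 0 0 -0.006 -0.6;0.004 -0.004 0.016 0 0 -0.006 -1;0.004 -0.004 0.016 0 0 -0.006 -1;0.004 -0.004 0.016 0 0 -0.006 -1;0.004 -0.004 -0.1 0 0 -0.006 -1;0.004 -0.004 -0.2 0 0 -0.006 -1;0.004 -0.004 -0.34 0 0 -0.006 -1;0.004 -0.004 -0.34 0 0 -0.006 -1;0.004 -0.004 -0.34 0 0 -0.006 -1"
}}

```text
clock: 26.35
eef_pos: [625.8, 99.5, 133.9]
tool_rot: [3.136, -0.003, 1.675]
force: [-0.3, 0.2, 0.3]
width: 85.7
gripper_force: 0.0
```

```bash
python3 -c "
from h import *
cans(); s=read_state(); print(s['eef_pos'],s['qpos'].round(2)); plan(430,-160,150,10)"
```

```text
top cen [455.  16.] circ [453.  15.] 28 234 redmean [449.  14.] dir -158.0 offdir -160.0 7.0
top cen [ 334. -292.] circ [ 332. -293.] 27 245 redmean [ 328. -295.] dir -150.0 offdir -154.0 6.0
side cen [625. 183.] circ [626. 184.] 30 171 redmean [629. 183.] dir 40.0 offdir -7.0 4.0
side cen [633. 112.] circ [636. 115.] 34 200 redmean [639. 112.] dir 23.0 offdir -5.0 7.0
side cen [453.  14.] circ [453.  15.] 28 205 redmean [447.  13.] dir -147.0 offdir -165.0 7.0
side cen [ 333. -293.] circ [ 334. -292.] 28 600 redmean [ 328. -295.] dir -145.0 offdir -157.0 6.0
[623.04579847  99.27436593 130.5201629 ] [-0.29  0.7   0.15  1.66 -0.14  0.8   0.02]
shift [-0.793 -0.73   0.034] turn [-0.002 -0.001  0.955] rows 8.0 13.0
```

Request:
{"api": "move_arm", "payload": {
  "rows": "-0.79 -0.73 0 0 0 0.93 -1;-0.79 -0.73 0 0 0 0.93 -1;-0.79 -0.73 0 0 0 0.93 -1;-0.79 -0.73 0 0 0 0.93 -1;-0.79 -0.73 0 0 0 0.93 -1;-0.79 -0.73 0 0 0 0.93 -1;-0.79 -0.73 0 0 0 0.93 -1;-0.79 -0.73 0 0 0 0.93 -1;-0.79 -0.73 0 0 0 0.93 -1;-0.79 -0.73 0 0 0 0.93 -1;-0.79 -0.73 0 0 0 0.93 -1;-0.79 -0.73 0 0 0 0.93 -1"
}}

```text
clock: 27.45
eef_pos: [429.1, -159.2, 129.2]
tool_rot: [-3.138, 0.003, 0.207]
force: [0.6, 0.3, -0.6]
width: 85.1
gripper_force: 0.0
```

```bash
python3 -c "
from h import *
s=read_state(); print(s['eef_pos'],s['qpos'].round(2)); plan(334,-292,145,-50)"
```

```text
[ 429.08152848 -159.16671948  129.16136872] [-0.06  0.55  0.52  2.13 -0.5   0.58 -0.55]
shift [-0.401  0.368  0.047] turn [-0.001  0.003  0.687] rows 4.0 9.0
```

Request:
{"api": "move_arm", "payload": {
  "rows": "-0.4 0.368 0.04 0 0 0.687 -1;-0.4 0.368 0.04 0 0 0.687 -1;-0.4 0.368 0.04 0 0 0.687 -1;-0.4 0.368 0.04 0 0 0.687 -1;-0.4 0.368 0.04 0 0 0.687 -1;-0.4 0.368 0.04 0 0 0.687 -1;-0.4 0.368 0.04 0 0 0.687 -1;-0.4 0.368 0.04 0 0 0.687 -1;-0.4 0.368 0.04 0 0 0.687 -1;-0.4 0.368 0.04 0 0 0.687 -1;-0.4 0.368 0.04 0 0 0.687 -1;-0.4 0.368 0.04 0 0 0.687 -1"
}}

```text
clock: 28.45
eef_pos: [336.1, -292.1, 117.6]
tool_rot: [-3.141, 0.004, -0.863]
force: [0.2, -0.2, -0.0]
width: 85.7
gripper_force: 0.0
```

```bash
python3 -c "
from h import *
s=read_state(); print(s['eef_pos'],s['qpos'].round(2)); plan(334,-292,42,-50)"
```

```text
[ 336.12514035 -292.09781241  117.56679643] [ 0.15  0.63  0.76  2.18 -0.77  0.63 -0.96]
shift [-0.004  0.005  0.352] turn [-0.     0.002  0.006] rows 3.0 1.0
```

Request:
{"api": "move_arm", "payload": {
  "rows": "-0.003 0.004 0.06 0 0 0.005 -1;-0.003 0.004 0.12 0 0 0.005 -1;-0.003 0.004 0.18 0 0 0.005 -1;-0.003 0.004 0.24 0 0 0.005 -1;-0.003 0.004 0.29 0 0 0.005 -1;-0.003 0.004 0.33 0 0 0.005 -1;-0.003 0.004 0.35 0 0 0.005 -1;-0.003 0.004 0.35 0 0 0.005 -1;-0.003 0.004 0.35 0 0 0.005 -1"
}}

```text
clock: 29.2
eef_pos: [334.7, -292.3, 13.0]
tool_rot: [-3.14, 0.003, -0.873]
force: [-0.3, 0.1, -0.1]
width: 85.4
gripper_force: 0.0
```

Request:
{"api": "move_arm", "payload": {
  "rows": "0 0 0 0 0 0 0.5;0 0 0 0 0 0 1;0 0 0 0 0 0 1;0 0 0 0 0 0 1;0 0 0 0 0 0 1"
}}

```text
clock: 29.62
eef_pos: [335.4, -292.5, 14.0]
tool_rot: [-3.14, 0.001, -0.873]
force: [0.0, -0.1, 6.2]
width: 56.7
gripper_force: 62.7
```

```bash
python3 -c "
from h import *
s=read_state(); print(s['eef_pos'],s['tool_rot'],s['width'],s['qpos'].round(3)); plan(440,-150,165,20);plan(631.7,29.8,165,106)"
```

```text
[ 335.35880262 -292.53376847   13.97403135] [-3.14030811e+00  1.00653339e-03 -8.72529085e-01] 56.69279638478511 [ 0.366  0.778  0.435  2.23  -1.043  0.351 -0.742]
shift [-0.14  -0.573 -0.403] turn [-0.001  0.    -0.778] rows 6.0 10.0
shift [-0.188 -1.448 -0.401] turn [-1.000e-03 -1.000e-03 -1.733e+00] rows 11.0 22.0
```

Request:
{"api": "move_arm", "payload": {
  "rows": "0 0 -0.13 0 0 0 1;0 0 -0.27 0 0 0 1;0 0 -0.4 0 0 0 1;-0.015 -0.07 -0.4 0 0 -0.075 1;-0.03 -0.14 -0.4 0 0 -0.15 1;-0.045 -0.22 -0.4 0 0 -0.225 1;-0.06 -0.3 -0.4 0 0 -0.3 1;-0.075 -0.38 -0.4 0 0 -0.375 1;-0.09 -0.46 -0.4 0 0 -0.45 1;-0.105 -0.54 -0.4 0 0 -0.525 1;-0.12 -0.62 -0.4 0 0 -0.6 1;-0.13 -0.7 -0.4 0 0 -0.675 1"
}}

```text
clock: 30.62
eef_pos: [471.1, -126.2, 133.7]
tool_rot: [-3.139, 0.001, 0.194]
force: [0.1, -0.2, -1.9]
width: 56.4
gripper_force: 65.1
```

```bash
python3 -c "
from h import *
s=read_state(); print(s['eef_pos'],s['width'],s['qpos'].round(3)); plan(631.7,29.8,165,106)"
```

```text
[ 471.13129002 -126.19135002  133.67717006] 56.44715119321712 [-0.15   0.58   0.528  2.052 -0.489  0.634 -0.668]
shift [ 0.625 -0.407 -0.004] turn [-2.000e-03 -1.000e-03 -1.054e+00] rows 6.0 14.0
```

Request:
{"api": "move_arm", "payload": {
  "rows": "0.06 -0.04 0 0 0 -0.08 1;0.12 -0.08 0 0 0 -0.16 1;0.18 -0.12 0 0 0 -0.24 1;0.24 -0.16 0 0 0 -0.32 1;0.3 -0.2 0 0 0 -0.4 1;0.36 -0.24 0 0 0 -0.48 1;0.42 -0.28 0 0 0 -0.56 1;0.48 -0.32 0 0 0 -0.64 1;0.54 -0.36 0 0 0 -0.72 1;0.6 -0.4 0 0 0 -0.8 1;0.61 -0.4 0 0 0 -0.88 1;0.61 -0.4 0 0 0 -0.95 1"
}}

```text
clock: 31.62
eef_pos: [629.2, 26.2, 133.4]
tool_rot: [3.142, -0.003, 1.689]
force: [0.6, -0.8, -2.2]
width: 56.9
gripper_force: 65.1
```

```bash
python3 -c "
from h import *
s=read_state(); print(s['eef_pos'],s['width'],s['qpos'].round(3)); plan(631.7,29.8,56,106)"
```

```text
[629.20350939  26.2115716  133.44074817] 56.896151301714596 [-0.161  0.695  0.127  1.658 -0.117  0.796  0.137]
shift [0.01  0.01  0.358] turn [ 0.    -0.002 -0.103] rows 3.0 2.0
```

Request:
{"api": "move_arm", "payload": {
  "rows": "0.01 0.01 0 0 0 -0.1 1;0.01 0.01 0.08 0 0 -0.1 1;0.01 0.01 0.16 0 0 -0.1 1;0.01 0.01 0.24 0 0 -0.1 1;0.01 0.01 0.3 0 0 -0.1 1;0.01 0.01 0.33 0 0 -0.1 1;0.01 0.01 0.345 0 0 -0.1 1;0.01 0.01 0.345 0 0 -0.1 1;0.01 0.01 0.345 0 0 -0.1 1"
}}

```text
clock: 32.37
eef_pos: [631.6, 27.7, 31.0]
tool_rot: [3.141, -0.002, 1.837]
force: [-0.2, -0.0, -1.4]
width: 56.6
gripper_force: 65.1
```

```bash
python3 -c "
from h import *
s=read_state(); print(s['eef_pos'],s['width'],s['force'].round(1)); plan(631.7,29.8,56,106)"
```

```text
[631.61842883  27.72240145  30.97908684] 56.59585818469227 [-0.2 -0.  -1.4]
shift [0.007 0.002 0.017] turn [ 0.001 -0.001 -0.008] rows 1.0 1.0
```

Request:
{"api": "move_arm", "payload": {
  "rows": "0.007 0.002 0.008 0 0 -0.008 1;0.007 0.002 0.015 0 0 -0.008 1;0.007 0.002 0.018 0 0 -0.008 1;0.007 0.002 0.018 0 0 -0.008 -0.6;0.007 0.002 0.018 0 0 -0.008 -1;0.007 0.002 0.018 0 0 -0.008 -1;0.007 0.002 0.018 0 0 -0.008 -1;0.007 0.002 -0.1 0 0 -0.008 -1;0.007 0.002 -0.2 0 0 -0.008 -1;0.007 0.002 -0.34 0 0 -0.008 -1;0.007 0.002 -0.34 0 0 -0.008 -1;0.007 0.002 -0.34 0 0 -0.008 -1"
}}

```text
clock: 33.37
eef_pos: [633.3, 29.6, 135.2]
tool_rot: [3.136, -0.001, 1.849]
force: [0.4, 0.8, 0.2]
width: 85.3
gripper_force: 0.0
```

```bash
python3 -c "
from h import *
cans(); s=read_state(); print(s['eef_pos'],s['qpos'].round(2)); plan(500,-60,160,20)"
```

```text
top cen [621. 180.] circ [621. 175.] 26 150 redmean [626. 174.] dir 11.0 offdir -50.0 8.0
side cen [627. 185.] circ [631. 185.] 35 185 redmean [632. 184.] dir 30.0 offdir -3.0 6.0
side cen [631. 113.] circ [633. 121.] 40 217 redmean [635. 111.] dir 38.0 offdir -29.0 5.0
side cen [641.  40.] circ [645.  44.] 35 228 redmean [647.  40.] dir 22.0 offdir -6.0 7.0
side cen [453.  14.] circ [453.  15.] 28 204 redmean [447.  13.] dir -147.0 offdir -165.0 7.0
[630.50440075  29.69396895 131.80069471] [-0.14  0.7   0.08  1.65 -0.08  0.8   0.26]
shift [-0.168 -0.5    0.006] turn [-0.002 -0.001  0.955] rows 4.0 13.0
```

Request:
{"api": "move_arm", "payload": {
  "rows": "-0.1 -0.5 0 0 0 0.95 -1;-0.1 -0.5 0 0 0 0.95 -1;-0.1 -0.5 0 0 0 0.95 -1;-0.1 -0.5 0 0 0 0.95 -1;-0.1 -0.5 0 0 0 0.95 -1;-0.1 -0.5 0 0 0 0.95 -1;-0.1 -0.5 0 0 0 0.95 -1;-0.1 -0.5 0 0 0 0.95 -1;-0.1 -0.5 0 0 0 0.95 -1;-0.1 -0.5 0 0 0 0.95 -1;-0.1 -0.5 0 0 0 0.95 -1;-0.1 -0.5 0 0 0 0.95 -1"
}}

```text
clock: 34.47
eef_pos: [493.8, -40.4, 130.7]
tool_rot: [-3.138, 0.003, 0.351]
force: [-0.0, 0.3, -0.9]
width: 85.6
gripper_force: 0.0
```

```bash
python3 -c "
from h import *
s=read_state(); print(s['eef_pos'],s['qpos'].round(2)); plan(454,16,145,-53)"
```

```text
[493.8032141  -40.40483407 130.68928091] [-0.31  0.59  0.5   2.03 -0.47  0.64 -0.72]
shift [-0.06  -0.222  0.053] turn [-0.     0.003  0.812] rows 2.0 11.0
```

Request:
{"api": "move_arm", "payload": {
  "rows": "-0.06 -0.222 0.04 0 0 0.812 -1;-0.06 -0.222 0.04 0 0 0.812 -1;-0.06 -0.222 0.04 0 0 0.812 -1;-0.06 -0.222 0.04 0 0 0.812 -1;-0.06 -0.222 0.04 0 0 0.812 -1;-0.06 -0.222 0.04 0 0 0.812 -1;-0.06 -0.222 0.04 0 0 0.812 -1;-0.06 -0.222 0.04 0 0 0.812 -1;-0.06 -0.222 0.04 0 0 0.812 -1;-0.06 -0.222 0.04 0 0 0.812 -1;-0.06 -0.222 0.04 0 0 0.812 -1;-0.06 -0.222 0.04 0 0 0.812 -1"
}}

```text
clock: 35.47
eef_pos: [454.0, 15.6, 119.3]
tool_rot: [3.139, 0.003, -0.917]
force: [-0.0, 0.8, 0.1]
width: 85.2
gripper_force: 0.0
```

```bash
python3 -c "
from h import *
cans(0,names=('side',));s=read_state(); print(s['eef_pos'],s['tool_rot'],s['qpos'].round(2)); plan(454,16,42,-53)"
```

```text
side cen [624. 188.] circ [628. 190.] 35 207 redmean [632. 184.] dir 30.0 offdir -23.0 9.0
side cen [633. 112.] circ [636. 115.] 34 200 redmean [639. 112.] dir 21.0 offdir -1.0 7.0
side cen [668.  35.] circ [672.  36.] 34 205 redmean [674.  36.] dir 22.0 offdir 8.0 6.0
side cen [454.  15.] circ [453.  15.] 28 199 redmean [447.  13.] dir -149.0 offdir -167.0 7.0
[454.20067364  15.60637807 119.50207003] [ 3.14015255e+00  2.70252420e-03 -9.15629433e-01] [-0.65  0.67  0.85  2.15 -0.83  0.69 -1.71]
shift [-0.    -0.001  0.358] turn [0.001 0.002 0.006] rows 3.0 1.0
```

Can at place 3 has been knocked about 27 mm in +x; I'll mend it after fetching this last can.

Request:
{"api": "move_arm", "payload": {
  "rows": "0 0 0.06 0 0 0.005 -1;0 0 0.12 0 0 0.005 -1;0 0 0.18 0 0 0.005 -1;0 0 0.24 0 0 0.005 -1;0 0 0.29 0 0 0.005 -1;0 0 0.33 0 0 0.005 -1;0 0 0.355 0 0 0.005 -1;0 0 0.355 0 0 0.005 -1;0 0 0.355 0 0 0.005 -1"
}}

```text
clock: 36.27
eef_pos: [454.6, 15.8, 13.7]
tool_rot: [-3.141, 0.003, -0.926]
force: [-1.2, -0.4, 1.2]
width: 85.6
gripper_force: 0.0
```

Request:
{"api": "move_arm", "payload": {
  "rows": "0 0 0 0 0 0 0.5;0 0 0 0 0 0 1;0 0 0 0 0 0 1;0 0 0 0 0 0 1;0 0 0 0 0 0 1"
}}

```text
clock: 36.68
eef_pos: [455.6, 16.2, 14.8]
tool_rot: [-3.139, 0.001, -0.926]
force: [0.1, 0.9, 7.1]
width: 56.8
gripper_force: 62.7
```

```bash
python3 -c "
from h import *
s=read_state(); print(s['eef_pos'],s['tool_rot'],s['width'],s['qpos'].round(3)); plan(520,-30,165,25);plan(639.1,-40,165,111)"
```

```text
[455.61157546  16.1670632   14.77106826] [-3.13907950e+00  1.44995158e-03 -9.25705705e-01] 56.825661352544685 [-0.424  0.797  0.499  2.205 -1.068  0.405 -1.525]
shift [ 0.251 -0.08  -0.401] turn [-0.002 -0.    -0.867] rows 4.0 11.0
shift [ 0.517 -0.377 -0.401] turn [-0.002 -0.002 -1.823] rows 6.0 23.0
```

Request:
{"api": "move_arm", "payload": {
  "rows": "0 0 -0.13 0 0 0 1;0 0 -0.27 0 0 0 1;0 0 -0.4 0 0 0 1;0.03 -0.01 -0.4 0 0 -0.078 1;0.06 -0.02 -0.4 0 0 -0.155 1;0.09 -0.03 -0.4 0 0 -0.23 1;0.12 -0.04 -0.4 0 0 -0.31 1;0.15 -0.05 -0.4 0 0 -0.39 1;0.18 -0.06 -0.4 0 0 -0.465 1;0.21 -0.07 -0.4 0 0 -0.54 1;0.24 -0.08 -0.4 0 0 -0.62 1;0.25 -0.09 -0.4 0 0 -0.7 1"
}}

```text
clock: 37.68
eef_pos: [522.2, -29.3, 133.9]
tool_rot: [-3.141, -0.0, 0.177]
force: [-0.3, -0.4, -1.8]
width: 56.4
gripper_force: 65.6
```

```bash
python3 -c "
from h import *
s=read_state(); print(s['eef_pos'],s['width'],s['qpos'].round(3)); plan(560,-60,165,98);plan(639.1,-40,165,111)"
```

```text
[522.22987557 -29.2663829  133.87210114] 56.36227793740066 [-0.325  0.614  0.498  1.961 -0.456  0.678 -0.935]
shift [ 0.106  0.123 -0.004] turn [-0.    -0.001 -0.976] rows 2.0 13.0
shift [ 0.377  0.104 -0.004] turn [-0.00e+00 -1.00e-03 -1.12e+00] rows 3.0 15.0
```

Request:
{"api": "move_arm", "payload": {
  "rows": "0.03 0.01 0 0 0 -0.078 1;0.06 0.02 0 0 0 -0.155 1;0.09 0.03 0 0 0 -0.23 1;0.13 0.04 0 0 0 -0.31 1;0.17 0.05 0 0 0 -0.39 1;0.21 0.06 0 0 0 -0.465 1;0.25 0.07 0 0 0 -0.54 1;0.29 0.08 0 0 0 -0.62 1;0.33 0.09 0 0 0 -0.7 1;0.37 0.1 0 0 0 -0.78 1;0.37 0.1 0 0 0 -0.86 1;0.37 0.1 0 0 0 -0.94 1"
}}

```text
clock: 38.68
eef_pos: [636.1, -38.8, 133.1]
tool_rot: [-3.14, -0.002, 1.652]
force: [-0.2, -0.1, -2.2]
width: 56.5
gripper_force: 65.6
```

```bash
python3 -c "
from h import *
s=read_state(); print(s['eef_pos'],s['width'],s['qpos'].round(3)); plan(639.1,-40,57,111);cans(12,names=('side',))"
```

```text
[636.05495438 -38.75609185 133.10403504] 56.52790595054012 [-0.029  0.703  0.078  1.633 -0.071  0.809  0.161]
shift [-0.006  0.01   0.354] turn [-0.001 -0.001 -0.182] rows 3.0 3.0
side cen [618. 171.] circ [622. 171.] 34 184 redmean [624. 171.] dir 30.0 offdir -3.0 6.0
side cen [624. 100.] circ [627. 103.] 34 204 redmean [630.  99.] dir 23.0 offdir -4.0 6.0
```

Request:
{"api": "move_arm", "payload": {
  "rows": "-0.006 0.01 0 0 0 -0.08 1;-0.006 0.01 0 0 0 -0.16 1;-0.006 0.01 0.08 0 0 -0.18 1;-0.006 0.01 0.16 0 0 -0.18 1;-0.006 0.01 0.24 0 0 -0.18 1;-0.006 0.01 0.3 0 0 -0.18 1;-0.006 0.01 0.33 0 0 -0.18 1;-0.006 0.01 0.34 0 0 -0.18 1;-0.006 0.01 0.34 0 0 -0.18 1;-0.006 0.01 0.34 0 0 -0.18 1"
}}

```text
clock: 39.57
eef_pos: [639.9, -40.0, 32.4]
tool_rot: [3.14, -0.002, 1.927]
force: [1.0, 0.0, -2.2]
width: 56.7
gripper_force: 65.7
```

```bash
python3 -c "
from h import *
s=read_state(); print(s['eef_pos'],s['width'],s['force'].round(1)); plan(639.1,-40,57,111)"
```

```text
[639.8847963  -40.01520742  32.44471982] 56.70028117379661 [ 1.   0.  -2.2]
shift [ 0.001 -0.002  0.018] turn [ 0.001 -0.001 -0.006] rows 1.0 1.0
```

Request:
{"api": "move_arm", "payload": {
  "rows": "0 -0.002 0.008 0 0 -0.006 1;0 -0.002 0.015 0 0 -0.006 1;0 -0.002 0.019 0 0 -0.006 1;0 -0.002 0.019 0 0 -0.006 -0.6;0 -0.002 0.019 0 0 -0.006 -1;0 -0.002 0.019 0 0 -0.006 -1;0 -0.002 0.019 0 0 -0.006 -1;0 -0.002 -0.1 0 0 -0.006 -1;0 -0.002 -0.2 0 0 -0.006 -1;0 -0.002 -0.34 0 0 -0.006 -1;0.5 -0.8 -0.34 0 0 -0.006 -1;0.5 -0.8 -0.34 0 0 -0.006 -1"
}}

```text
clock: 40.57
eef_pos: [561.0, -24.0, 136.4]
tool_rot: [3.132, 0.001, 1.936]
force: [-0.8, 0.2, -1.8]
width: 85.6
gripper_force: 0.0
```

Request:
{"api": "move_arm", "payload": {
  "rows": "0.4 -0.6 0 0 0 0 -1;0.4 -0.6 0 0 0 0 -1;0.4 -0.6 0 0 0 0 -1;0.4 -0.6 0 0 0 0 -1;0.4 -0.6 0 0 0 0 -1;0.4 -0.6 0 0 0 0 -1;0.4 -0.6 0 0 0 0 -1"
}}

```text
clock: 41.15
eef_pos: [342.3, 24.2, 133.9]
tool_rot: [-3.139, -0.003, 1.939]
force: [0.1, -0.2, 0.6]
width: 85.7
gripper_force: 0.0
```

Run:
```python
from h import *
cans(12); s=read_state(); print(s['eef_pos'],s['qpos'].round(2))
d=snap("top");a=cv2.resize(d['img'][110:210,220:420,::-1],None,fx=4,fy=4,interpolation=cv2.INTER_CUBIC); cv2.imwrite('pics/row.png',a)
```

```text
top cen [656.  22.] circ [657.  21.] 31 234 redmean [663.  26.] dir 4.0 offdir 28.0 8.0
top cen [640. -41.] circ [643. -36.] 39 275 redmean [644. -41.] dir 5.0 offdir -5.0 4.0
top cen [623.  99.] circ [625. 100.] 27 242 redmean [629. 101.] dir 10.0 offdir 16.0 6.0
top cen [616. 170.] circ [617. 170.] 27 238 redmean [622. 172.] dir 8.0 offdir 20.0 6.0
side cen [618. 171.] circ [622. 171.] 34 182 redmean [624. 171.] dir 29.0 offdir -2.0 6.0
side cen [624. 100.] circ [627. 103.] 34 200 redmean [630. 100.] dir 21.0 offdir -2.0 7.0
side cen [658.  25.] circ [663.  25.] 33 209 redmean [664.  25.] dir 21.0 offdir 1.0 6.0
side cen [637. -40.] circ [639. -35.] 35 273 redmean [644. -41.] dir 20.0 offdir -13.0 8.0
[347.68416001  24.11631916 134.11557117] [-0.15  0.38 -0.    2.39 -0.01  0.37  0.22]
```

View pics/row.png

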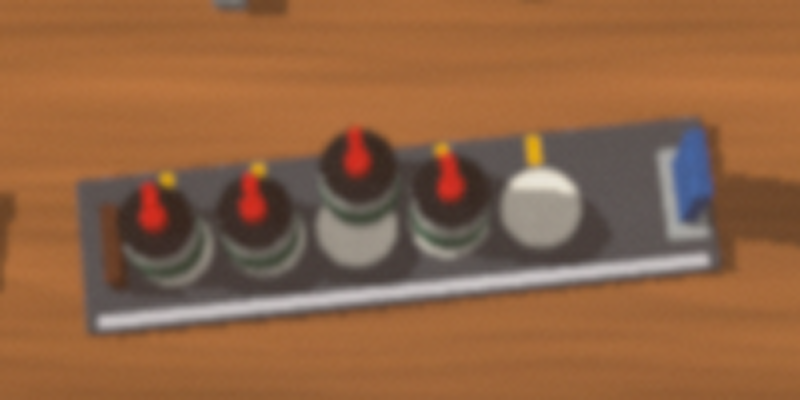

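Top crop: four cans, with the third one (355,155) displaced toward +x of its disc; the other three are centred with nozzles on the marks. Regrasping the third.

```bash
python3 -c "
from h import *
plan(657,22.5,165,94)"
```

```text
shift [-0.373  0.959 -0.001] turn [ 0.002 -0.001  0.189] rows 8.0 3.0
```

Request:
{"api": "move_arm", "payload": {
  "rows": "-0.37 0.96 0 0 0 0.19 -1;-0.37 0.96 0 0 0 0.19 -1;-0.37 0.96 0 0 0 0.19 -1;-0.37 0.96 0 0 0 0.19 -1;-0.37 0.96 0 0 0 0.19 -1;-0.37 0.96 0 0 0 0.19 -1;-0.37 0.96 0 0 0 0.19 -1;-0.37 0.96 0 0 0 0.19 -1;-0.37 0.96 0 0 0 0.19 -1;-0.37 0.96 0 0 0 0.19 -1;-0.37 0.96 0 0 0 0.19 -1"
}}

```text
clock: 42.22
eef_pos: [654.1, 22.9, 132.7]
tool_rot: [-3.139, -0.002, 1.638]
force: [0.3, -0.9, -0.1]
width: 85.2
gripper_force: 0.0
```

```bash
python3 -c "
from h import *
print(read_state()['eef_pos']);plan(657,22.5,55,94)"
```

```text
[654.10312737  22.9208325  132.6934562 ]
shift [-0.003  0.01   0.359] turn [-0.001 -0.001 -0.002] rows 3.0 1.0
```

Request:
{"api": "move_arm", "payload": {
  "rows": "-0.002 0.009 0.08 0 0 0 -1;-0.002 0.009 0.16 0 0 0 -1;-0.002 0.009 0.24 0 0 0 -1;-0.002 0.009 0.3 0 0 0 -1;-0.002 0.009 0.34 0 0 0 -1;-0.002 0.009 0.355 0 0 0 -1;-0.002 0.009 0.355 0 0 0 -1;-0.002 0.009 0.355 0 0 0 0.4;-0.002 0.009 0.355 0 0 0 1;-0.002 0.009 0.355 0 0 0 1;-0.002 0.009 0.355 0 0 0 1;-0.002 0.009 0.355 0 0 0 1"
}}

```text
clock: 43.22
eef_pos: [658.7, 23.3, 28.8]
tool_rot: [3.139, -0.002, 1.639]
force: [-0.8, -0.0, 6.1]
width: 56.6
gripper_force: 64.2
```

```bash
python3 -c "
from h import *
s=read_state();print(s['eef_pos'],s['width'],s['force']);z=s['eef_pos'][2]+30;plan(631.7,29.8,z,96)"
```

```text
[658.73818321  23.32295306  28.81722873] 56.5987285520177 [-0.78609283 -0.04558831  6.12775526]
shift [ 0.028 -0.088 -0.   ] turn [ 0.002 -0.002 -0.023] rows 1.0 1.0
```

Lift 10 mm, shift, lower, release.

Request:
{"api": "move_arm", "payload": {
  "rows": "0 0 -0.02 0 0 0 1;0 0 -0.033 0 0 0 1;0.014 -0.04 -0.033 0 0 -0.02 1;0.028 -0.087 -0.033 0 0 -0.023 1;0.028 -0.087 -0.033 0 0 -0.023 1;0.028 -0.087 -0.033 0 0 -0.023 1;0.028 -0.087 -0.02 0 0 -0.023 1;0.028 -0.087 -0.01 0 0 -0.023 1;0.028 -0.087 -0.004 0 0 -0.023 1;0.028 -0.087 0 0 0 -0.023 1;0.028 -0.087 0 0 0 -0.023 1"
}}

```text
clock: 44.13
eef_pos: [631.5, 29.6, 28.8]
tool_rot: [3.141, -0.002, 1.674]
force: [-4.5, 0.5, 14.6]
width: 56.3
gripper_force: 65.9
```

```bash
python3 -c "
from h import *
s=read_state();print(s['eef_pos'],s['width'],s['force']);plan(631.7,29.8,59,96)"
```

```text
[631.51713075  29.57266168  28.75552466] 56.26255349061532 [-4.46187508  0.47674576 14.60638941]
shift [ 0.001  0.001 -0.001] turn [ 0.    -0.002 -0.001] rows 1.0 1.0
```

Request:
{"api": "move_arm", "payload": {
  "rows": "0 0 -0.004 0 0 0 1;0 0 -0.004 0 0 0 -0.6;0 0 -0.004 0 0 0 -1;0 0 -0.004 0 0 0 -1;0 0 -0.004 0 0 0 -1;0 0 -0.1 0 0 0 -1;0 0 -0.2 0 0 0 -1;0 0 -0.34 0 0 0 -1;0 0 -0.34 0 0 0 -1;0.3 -0.7 -0.34 0 0 0 -1;0.3 -0.7 -0.34 0 0 0 -1;0.3 -0.7 -0.34 0 0 0 -1"
}}

```text
clock: 45.13
eef_pos: [510.2, 66.8, 129.1]
tool_rot: [3.141, -0.003, 1.674]
force: [-0.5, 0.9, -0.1]
width: 85.4
gripper_force: 0.0
```

Request:
{"api": "move_arm", "payload": {
  "rows": "0.3 -0.3 0 0 0 0 -0.5;0.3 -0.3 0 0 0 0 0;0.3 -0.3 0 0 0 0 1;0.3 -0.3 0 0 0 0 1;0.3 -0.3 0 0 0 0 1"
}}

```text
clock: 45.55
eef_pos: [410.6, 148.9, 129.5]
tool_rot: [-3.14, -0.003, 1.68]
force: [0.4, 0.2, 0.7]
width: 25.7
gripper_force: 0.0
```

Run:
```python
from h import *
cans(12); s=read_state(); print(s['eef_pos'],s['qpos'].round(2))
for n in("top","side"):
    d=snap(n); h,sa,v=hsv(d); bl=(h>100)&(h<125)&(sa>150)&(v>60)
    for c,a,p in blobs(bl,30):
        Q=np.array([onz(d,*k,92)[:2] for k in p]); m=Q.mean(0)
        if 550<m[0]<750 and -350<m[1]<0:
            print(n,a,'px',p.min(0),p.max(0),'mean@92',m.round(),'@52',onz(d,*c,52).round(),'minmax',Q.min(0).round(),Q.max(0).round())
```

```text
top cen [639. -44.] circ [640. -45.] 29 237 redmean [644. -41.] dir 5.0 offdir 29.0 6.0
top cen [623.  99.] circ [624. 100.] 27 242 redmean [629. 101.] dir 10.0 offdir 14.0 6.0
top cen [631.  30.] circ [632.  31.] 27 238 redmean [635.  32.] dir 8.0 offdir 23.0 5.0
top cen [617. 170.] circ [617. 170.] 27 237 redmean [622. 172.] dir 10.0 offdir 22.0 6.0
side cen [618. 171.] circ [622. 171.] 34 177 redmean [624. 171.] dir 29.0 offdir -3.0 6.0
side cen [624. 100.] circ [627. 103.] 34 199 redmean [631. 100.] dir 21.0 offdir -3.0 7.0
side cen [631.  32.] circ [635.  32.] 33 216 redmean [637.  32.] dir 21.0 offdir 6.0 6.0
side cen [637. -40.] circ [639. -35.] 35 263 redmean [644. -41.] dir 20.0 offdir -9.0 8.0
[413.67662228 146.82810733 129.5968137 ] [-0.48  0.48  0.1   2.17 -0.1   0.49 -0.19]
side 314 px [417 217] [438 247] mean@92 [ 629. -235.] @52 [ 659. -215.   52.] minmax [ 583. -259.] [ 680. -211.]
```

```bash
python3 -c "
from h import *
plan(663,-258,160,96)"
```

```text
shift [-1.424  0.689 -0.004] turn [ 0.001 -0.001 -0.002] rows 12.0 1.0
```

Request:
{"api": "move_arm", "payload": {
  "rows": "-0.9 0.3 0 0 0 0 1;-0.9 0.3 0 0 0 0 1;-0.9 0.3 0 0 0 0 1;-0.9 0.3 0 0 0 0 1;-0.9 0.3 0 0 0 0 1;-0.9 0.3 0 0 0 0 1;-0.9 0.3 0 0 0 0 1;-0.9 0.3 0 0 0 0 1;-0.9 0.3 0 0 0 0 1"
}}

```text
clock: 46.5
eef_pos: [530.5, -116.8, 128.2]
tool_rot: [-3.141, -0.001, 1.667]
force: [-0.6, 0.8, 0.1]
width: -0.2
gripper_force: 0.0
```

```bash
python3 -c "
from h import *
print(read_state()['eef_pos']);plan(663,-258,160,96);plan(663,-258,60,96)"
```

```text
[ 530.50243336 -116.79874704  128.2496991 ]
shift [-0.511  0.394 -0.006] turn [-0.    -0.001 -0.005] rows 5.0 1.0
shift [-0.511  0.394  0.327] turn [-0.    -0.001 -0.005] rows 6.0 1.0
```

Request:
{"api": "move_arm", "payload": {
  "rows": "-0.51 0.394 0 0 0 -0.005 1;-0.51 0.394 0 0 0 -0.005 1;-0.51 0.394 0 0 0 -0.005 1;-0.51 0.394 0 0 0 -0.005 1;-0.51 0.394 0 0 0 -0.005 1;-0.51 0.394 0 0 0 -0.005 1;-0.51 0.394 0 0 0 -0.005 1;-0.51 0.394 0.1 0 0 -0.005 1;-0.51 0.394 0.2 0 0 -0.005 1;-0.51 0.394 0.3 0 0 -0.005 1;-0.51 0.394 0.325 0 0 -0.005 1;-0.51 0.394 0.325 0 0 -0.005 1"
}}

```text
clock: 47.5
eef_pos: [660.6, -248.9, 28.0]
tool_rot: [-3.135, -0.007, 1.684]
force: [-0.2, -0.3, 0.0]
width: -0.1
gripper_force: 0.0
```

Run:
```python
from h import *
print(read_state()['eef_pos'],read_state()['force']);plan(645.2,-98.7,60,96);plan(647.2,-118,60,96)
d=snap("side");a=cv2.resize(d['img'][140:290,300:500,::-1],None,fx=4,fy=4,interpolation=cv2.INTER_CUBIC); cv2.imwrite('pics/stop.png',a)
```

```text
[ 660.56899669 -248.88828722   28.00087891] [-0.21500215 -0.27788677  0.03126603]
shift [ 0.503  0.006 -0.003] turn [-0.004 -0.004  0.006] rows 4.0 1.0
shift [ 0.439  0.005 -0.004] turn [-0.004 -0.004  0.006] rows 4.0 1.0
```

View pics/stop.png

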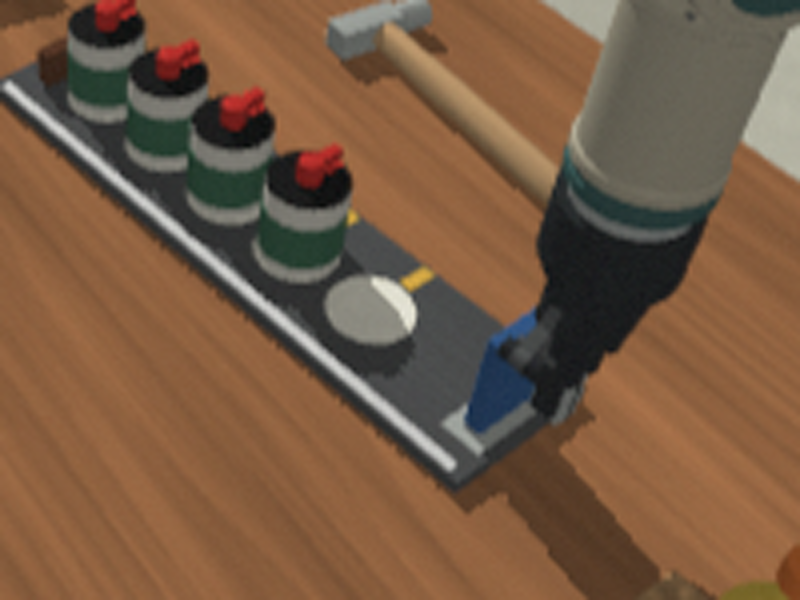

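The row stands well, and the fingers are behind the blue stop at (500,370) in the crop. Pushing.

Request:
{"api": "move_arm", "payload": {
  "rows": "0.04 0 -0.003 0 0 0 1;0.08 0 -0.003 0 0 0 1;0.12 0.001 -0.003 0 0 0 1;0.16 0.002 -0.003 0 0 0 1;0.2 0.002 -0.003 0 0 0 1;0.24 0.003 -0.003 0 0 0 1;0.28 0.003 -0.003 0 0 0 1;0.32 0.004 -0.003 0 0 0 1;0.36 0.005 -0.003 0 0 0 1;0.4 0.005 -0.003 0 0 0 1;0.43 0.005 -0.003 0 0 0 1;0.44 0.005 -0.003 0 0 0 1"
}}

```text
clock: 48.55
eef_pos: [650.4, -117.0, 33.6]
tool_rot: [3.141, -0.004, 1.686]
force: [-1.8, -1.8, 6.5]
width: 0.0
gripper_force: 0.0
```

```bash
cat >> h.py <<'E'
def stopgap():
    # lower edge of the stop's -x end: bottom-left blue pixels in side view lie on z~14, near rack x=-25
    d=snap("side"); h,sa,v=hsv(d); bl=(h>100)&(h<125)&(sa>150)&(v>60)
    ey=np.array([-.1045,.9945]); ex=np.array([.9945,.1045]); p4=np.array([639.1,-40])
    for c,a,p in blobs(bl,60):
        P=onz(d,*c,52)[:2]
        if 560<P[0]<740 and -330<P[1]<60:
            for nm,q,z in(("left",p[p[:,0]<=p[:,0].min()+1].mean(0),52),("top",p[p[:,1]<=p[:,1].min()+1].mean(0),92),("low",p[p[:,1]>=p[:,1].max()-1].mean(0),14)):
                w=onz(d,*q,z)[:2]-p4; print(a,nm,q.round(1),'rack x,y from place4',(w@ex).round(1),(w@ey).round(1))
E
python3 - <<'E'
from h import *
s=read_state();print(s['eef_pos'],s['force']); stopgap()
d=snap("side");a=cv2.resize(d['img'][140:290,300:500,::-1],None,fx=4,fy=4,interpolation=cv2.INTER_CUBIC); cv2.imwrite('pics/stop2.png',a)
E
```

```text
[ 650.36303638 -116.96268093   33.61637849] [-1.84089273 -1.83153809  6.5478067 ]
156 left [382.6 212.6] rack x,y from place4 -38.6 -66.7
156 top [386.  197.5] rack x,y from place4 -26.0 -58.8
156 low [384.5 217.5] rack x,y from place4 -18.5 -59.8
```

View pics/stop2.png

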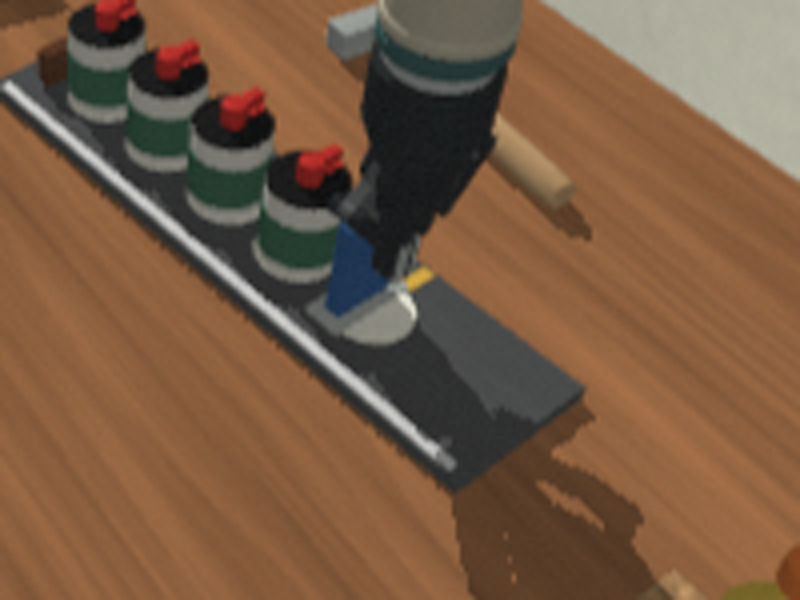

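Request:
{"api": "move_arm", "payload": {
  "rows": "0.02 0.001 0 0 0 0 1;0.04 0.001 0 0 0 0 1;0.053 0.001 0 0 0 0 1;0.053 0.001 0 0 0 0 1;0.053 0.001 0 0 0 0 1"
}}

```text
clock: 49.07
eef_pos: [649.3, -101.8, 33.6]
tool_rot: [3.14, -0.004, 1.685]
force: [-0.8, 1.4, 7.1]
width: -0.3
gripper_force: 0.0
```

Run:
```python
from h import *
s=read_state();print(s['eef_pos'],s['force']); stopgap()
```

```text
[ 649.34085462 -101.75943876   33.6023543 ] [-0.75012324  1.3722867   7.13659119]
168 left [378.7 209.1] rack x,y from place4 -37.8 -51.6
168 top [381.8 193.8] rack x,y from place4 -24.8 -42.8
168 low [380.  213.2] rack x,y from place4 -16.9 -41.4
```

Request:
{"api": "move_arm", "payload": {
  "rows": "-0.01 0 -0.05 0 0 0 1;-0.03 0 -0.15 0 0 0 1;-0.1 0 -0.3 0 0 0 1;-0.2 -0.1 -0.4 0 0 0 1;-0.2 -0.4 -0.4 0 0 0 1;-0.2 -0.8 -0.4 0 0 0 1;-0.2 -0.8 -0.4 0 0 0 1;-0.2 -0.8 -0.4 0 0 0 1;-0.2 -0.8 -0.4 0 0 0 1;-0.2 -0.8 -0.4 0 0 0 1"
}}

```text
clock: 49.95
eef_pos: [409.1, -190.3, 152.3]
tool_rot: [-3.135, -0.005, 1.68]
force: [-0.4, 0.7, -0.0]
width: -0.1
gripper_force: 0.0
```

Run:
```python
from h import *
s=read_state();print(s['eef_pos'],s['force']); stopgap(); cans(12)
a=[cv2.resize(snap(n)['img'][y:y+110,x:x+130,::-1],None,fx=3,fy=3,interpolation=cv2.INTER_CUBIC) for n,x,y in(("side",310,120),("top",240,110))]
cv2.imwrite('pics/end.png',np.hstack(a))
```

```text
[ 409.10242748 -190.27015908  152.27136859] [-0.40623635  0.69559715 -0.00450897]
316 left [378.7 208.8] rack x,y from place4 -37.2 -51.0
316 top [393.1 186.7] rack x,y from place4 16.3 -42.1
316 low [380.4 213.1] rack x,y from place4 -16.0 -42.0
top cen [638. -43.] circ [641. -43.] 27 231 redmean [644. -41.] dir 2.0 offdir 16.0 5.0
top cen [623.  99.] circ [622. 100.] 29 249 redmean [629. 101.] dir 10.0 offdir 11.0 6.0
top cen [630.  31.] circ [632.  31.] 27 241 redmean [635.  32.] dir 6.0 offdir 22.0 5.0
top cen [616. 170.] circ [617. 170.] 28 243 redmean [622. 172.] dir 8.0 offdir 24.0 6.0
side cen [637. -39.] circ [640. -34.] 34 252 redmean [645. -41.] dir 19.0 offdir -13.0 8.0
```

View pics/end.png

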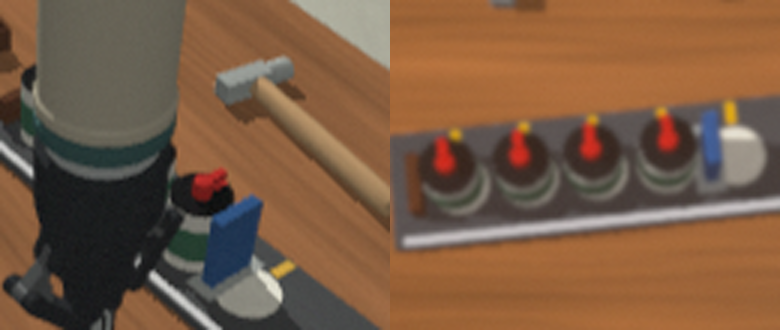

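Run:
```python
from h import *
d=snap("top"); h,sa,v=hsv(d); bl=(h>98)&(h<128)&(sa>90)&(v>30)
ey=np.array([-.1045,.9945]); ex=np.array([.9945,.1045]); p4=np.array([639.1,-40])
for c,a,p in blobs(bl,15):
    P=onz(d,*c,60)[:2]
    if 560<P[0]<740 and -250<P[1]<60:
        for z in(14,92):
            Q=(np.array([onz(d,*k,z)[:2] for k in p])-p4); y=Q@ey; x=Q@ex; print(a,z,'y',y.min().round(),np.percentile(y,[10,50,90]).round(),y.max().round(),'x',x.min().round(),x.max().round())
# can4 side nearest: white/dark top centre known
```

```text
88 14 y -56.0 [-54. -48. -42.] -40.0 x -10.0 47.0
88 92 y -49.0 [-47. -42. -36.] -34.0 x -30.0 23.0
```

The stop face is about 32–35 mm from the last can's axis, within the 15–43 mm limit, and the arm is clear. Handing in.

```bash
python3 -c "
from cell import *
print(finish_job())"
```

```text
the job is handed in; nothing more can be done
None
```

I handed the job in: by my last camera measurements the rasp is in the tray, the four cans present stand on places 1 to 4 with nozzles to the marks, and the stop is about 32–35 mm from the last can's axis (limit 43 mm), but the hand-in returned no verdict.

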